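Load the white calibration disc into the colour reader with the flat lifter

TASK

Pick up the flat lifter by its handle with the white calibration disc balanced on its blade, carry it level to the reader and lower the disc between the four pins of the nest, until it lies flat there and the blade hangs free below it. Then, with the blade's nose against the carriage's end wall, slide the carriage fully home against its adjustable stop, whose place must be felt, and keep it pressed there with about 10 newtons (never over 20) for a second. Draw the blade out, lay the lifter flat on the bench, and keep the gripper off the disc and the reader and leave the other things alone.

Things in the scene. Friction and masses are not known exactly. Their poses are not given: they have to be found in the camera images.
- lifter: flat dark-steel lifter lying on the bench. Blade 200 long (x), 32 wide (y), 4 thick; upright black bar handle on its rear, 90 long (x), 16 wide (y), from 4 to 44 above the underside. Origin: on the underside, mid width, where the disc lies; x points to the nose (24 ahead of the origin), z up. The blade's tail is at x -176, the handle from x -176 to -86, middle at -131. About 0.22 kg
- disc: white ceramic calibration disc, 60 diameter, 10 thick, about 0.05 to 0.1 kg, lying loose on the blade within a few mm of the lifter's origin; origin: centre of its underside, z up
- reader: colour reader fixed to the bench: base plate 275 x 130, 20 high (x -65 to +210), white head 100 x 140, top at 62 (x 110 to 210), at its far end; an aluminium carriage on the base slides along x towards the head. Origin: on the bench below the nest centre as it is with the carriage fully out; x points from the carriage's open end to the head, z up
- nest (a point): centre of the disc's nest on the carriage, at rail-top height (44 above the bench); axes as the reader's, moves with the carriage. The disc lies across two rails along x; the channel between them is 44 wide, 18 deep, open to -x. Four upright round-topped pins, 6 diameter, 10 high, on the rails at x +-22.6, y +-28 hold the disc with 3 play all round. Carriage and rails start at x -42
- wall (a point): middle of the face of the carriage's end wall that closes the channel, 45 ahead (x) of the nest point, 9 below the rail tops; wall 8 thick, 84 wide, from the channel floor to 2 above the rails; the blade's nose pushes here, between 17 below the rail tops and their height; axes as the reader's
- carriage (a joint): slide of the carriage along the reader's x, m: 0 fully out (starts 0 to 0.010). Home is where its end wall meets the rigid adjustable stop, a dark steel block (10 along x, 30 wide, 32 high) clamped on the base between carriage and head: set anew each time, anywhere from 0.026 to 0.042, and not reported. Stiff: about 3 N moves it, and it stays where it is left
- mug: steel travel mug, 74 diameter, 178 tall, bystander; origin at the centre of its underside
- calculator: desk calculator, 170 x 110 x 18, bystander; origin at the centre of its underside
- tape: roll of tape lying flat, 50 diameter, 18 high, bystander; origin at the centre of its underside
Mind the look-alikes: they are no part of the job. Several things look just like the disc: the one meant starts nearest to the robot's base.

How it is judged (in metres and radians):
On the way, in this order (a step that is already met when the one before it is completed fails the run):
1. the disc rides on the raised lifter, more than 30 mm above the bench (height (world z) of disc above 0.03 m and height (world z) of lifter above 0.026 m and contact force between disc and lifter above 0.2 N), for 0.2 s.
2. the disc lies flat in the nest, within 5 mm of its centre, free of the blade, the carriage not yet home (horizontal distance between disc and nest below 0.005 m and z of disc in the frame of nest between -0.003 and 0.002 m and angle between disc's own z axis and vertical below 0.06 rad and contact force between disc and lifter below 0.05 N and distance between carriage_c11 and stop_c0 above 0.0125 m), for 0.1 s.
3. the lifter presses the carriage home (within 1.5 mm of its stop) with more than 6 N for half a second (distance between carriage_c11 and stop_c0 below 0.0105 m and contact force between lifter and reader above 6 N), for 0.5 s.
At the end, for the whole second after the job is handed in: the carriage is home, its end wall within 1.5 mm of the stop; the disc lies flat (within 0.06 rad) on the rails between the pins, within 5 mm of the nest's centre and free of the blade; the lifter lies flat and still on the bench, its origin under 4 mm, clear of the reader (horizontal distance between disc and nest below 0.005 m and z of disc in the frame of nest between -0.003 and 0.002 m and angle between disc's own z axis and vertical below 0.06 rad and contact force between disc and lifter below 0.05 N and distance between carriage_c11 and stop_c0 below 0.0105 m and contact force between disc and reader above 0.2 N and linear speed of each of disc, lifter below 0.01 m/s and contact force between lifter and reader below 0.05 N and height (world z) of lifter below 0.004 m and angle between lifter's own z axis and vertical below 0.08 rad); the robot touches nothing.
It fails at once if the disc tilts by more than 0.25 rad or falls to the bench (underside below 2 mm) (angle between disc's own z axis and vertical above 0.25 rad or height (world z) of disc below 0.002 m).
It fails at once if the gripper or arm touches the disc (0.5 N) (contact force between any of the fingers, the arm and disc above 0.5 N).
It fails at once if the gripper or arm presses on the reader (1 N): the carriage is pushed with the lifter (contact force between any of the fingers, the arm and reader above 1 N).
It fails at once if the lifter presses the reader with more than 20 N (contact force between lifter and reader above 20 N).
It fails at once if a bystander is moved by more than 30 mm (distance of any of mug, calculator, tape from where it was at the start of the episode above 0.03 m).
It also fails if it takes over 72 s, if anything falls off the work surface, if the arm or the gripper's body presses on something with over 40 N, if the wrist force passes 120 N, or if a joint passes its speed limit or range.

ROBOT

A 6-joint arm with a two-finger parallel gripper is mounted at the origin on the work surface. World frame = base frame: x ahead of the robot, y to its left, z up, the work surface at z = 0. Lengths are in m, angles in degrees, forces in N, time in s.
With the tool pointing down it reaches from about 0.3 to 0.75 m from the base axis. Payload 8.5 kg.
Tool frame: the origin (TCP) lies at the very end of the fingers, on their centre line; the grasp point (between the pads) lies 19 mm behind it; z points along the fingers, y is the direction in which the jaws open and shut (so a half turn about z gives the same grasp; the last joint's range is limited). The gripper opens to 85 mm and grips with 20 to 120 N. Pads are 22 mm wide; open, the fingers measure 114 mm over their backs; the gripper's body (76 mm by 85 mm) begins 54 mm behind the grasp point. The pads swing forward as they close: fully open they stand 13 mm farther back than shut.
Start: joints at [61.003, 21.807, 74.336, -0, 83.858, -12.336], TCP at [0.158, 0.527, 0.231] pointing down, gripper open.
Joint ranges: [-178.18, 178.18], [-50.72, 133.34], [12.68, 142.11], [-81.47, 261.47], [9.98, 163.14], [-165.26, 165.26]. Speed limits (degrees/s): [136.94, 136.94, 180, 180, 180, 180].

INTERFACE

Orientations are given as a 3x3 rotation matrix whose columns are the frame's x, y, z axes.
In Python, from rig import env, vision, close_job, spotter gives the robot as it stands. The module is installed in compiled form; this text tells all that it offers.
- The arm moves only by the tool jog_arm, never from a script. Its argument "plan" is a list that holds one entry, the list of rows, each a list of 6 numbers: the shift along the tool's x, y, z in units of 40 mm (1.0 is 40 mm), then the turn, a rotation vector about the tool's x, y, z in units of 0.15 rad (1.0 is 0.15 rad). A call has 1 to 10 rows; each row shifts and turns the commanded pose from where the row before left it, along the tool's axes as they then stand; what a row does not reach is not made up. A row lasts 1/10 s, in which the tool goes at most 50 mm and 8.59 degrees, less where a joint would pass 70% of its speed; a pose out of reach is approached as far as the arm can. A call with a number of a shift or a turn outside -1 to 1 is refused whole. A call with a gripper value outside its range is refused whole. "grip" is the opening, from -1 (shut) to 1 (fully open), set as the call begins (left out, the last holds). The fingers move at their own pace and stop on an object; "squeeze" is the grip in N (left out, the last holds). Time passes only in rows, so rows that do not move let the fingers close. It gives the time, the measured TCP pose, the force and the opening at its end, in the units of the state.
- env.observe(): the state, without advancing time (a new reading comes with each control period).
- vision.get_image(name): name is "side" or "top" or "wrist"; returns (picture, depth): 384x512x3 uint8, red, green, blue; 384x512 float32, m along the optical axis (not along the pixel's ray), 0 where there is no reading.
- vision.camera_info(name): a dict with "fx", "fy", "cx", "cy" (pixels), "k1" (the pictures are not rectified: a ray, as slopes to the right and down, at radius r is drawn at 1 + k1 r^2 times it, then the intrinsics apply), "rvec" (rotation vector, rad) and "tvec" (3), from world to camera coordinates, as OpenCV has them. Camera axes: x right, y down, z forward; pixel columns grow to the right and rows downward; lengths in m; the calibration is good to about 2 mm. A picture is of the moment at which its call begins: read the wrist's pose just before it. camera_info takes no time and is no camera call; for the wrist camera it gives the pose at the moment of the call.
- close_job(): hands the job in, once; it reports no verdict.
Trained networks look in the newest picture that a camera, given by its name, has taken for a name from the list of things; names that differ only in an ending like _2 or _b are one class to them, and where a whole thing is asked for, a point or a joint stands for the part that bears it (a point fixed in the world has none). Each returns a list of dicts, best first, with "score" (0 to 1); they miss things now and then, are a little off and sometimes report something else, mostly with a low value. They report only what shows in the picture. A call takes as long as a camera call. They do not tell look-alikes from the thing itself.
- spotter.trace(camera, query): "pixels" (384x512 bool, what is visible of it) and "rect" ([left, top, right, bottom] in pixels, round what is visible of it).
The state is a dict: "time_s": time; "q": joint angles; "qvel": joint speeds; "joint_efforts": joint torques, N m; "position": TCP position; "tool_rot": TCP orientation; "ft_force": force on the tool from outside, world axes, zero at the start; "wrist_torque": the same for the moment, N m; "grip_width": finger opening in m.
Only numpy, scipy, OpenCV 4.12 (cv2) and the standard library are available. Lean on these libraries where they do the work, as an engineer would, in place of code of your own. Each camera call takes 0.05 s, during which the arm holds its last target.

## Working session

There is one attempt and no reset: what is moved stays moved. The work goes in short steps, Python scripts to look and compute and a tool call to move; the robot and the scene stay as the last step left them, time stands still between calls to the robot, and variables do not carry over. Pictures are saved under pics/ and viewed, and the job is handed in when it is done.

Besides the shell and the picture viewer there is one more tool, called after "Request:" by a JSON object that holds its "fn" and its "kwargs", one argument or row to a line. jog_arm: Moves the arm, as the interface text tells. Its arguments: {"type":"object","properties":{"plan":{"type":"array"},"grip":{"type":"number"},"squeeze":{"type":"number"}},"required":["plan"]}

```bash
mkdir -p pics; ls; cat > h.py <<'E'
import numpy as np, cv2
from rig import env, vision, close_job, spotter
def save(n,im): cv2.imwrite('pics/'+n+'.png', im[:,:,::-1])
def cam(n):
    c=vision.camera_info(n); R,_=cv2.Rodrigues(np.array(c['rvec'],float)); return c,R,np.array(c['tvec'],float).ravel()
def rays(n,uv,ci=None):
    c,R,t=ci or cam(n); uv=np.atleast_2d(np.array(uv,float))
    xd=(uv[:,0]-c['cx'])/c['fx']; yd=(uv[:,1]-c['cy'])/c['fy']
    x,y=xd.copy(),yd.copy()
    for _ in range(30):
        f=1+c['k1']*(x*x+y*y); x=xd/f; y=yd/f
    return np.stack([x,y,np.ones_like(x)],1),R,t
def todepth(n,uv,d,ci=None):
    r,R,t=rays(n,uv,ci); return (r*np.atleast_1d(d)[:,None]-t)@R
def toplane(n,uv,z,ci=None):
    r,R,t=rays(n,uv,ci); o=-R.T@t; w=r@R; s=(z-o[2])/w[:,2]; return o+w*s[:,None]
def proj(n,P,ci=None):
    c,R,t=ci or cam(n); q=np.atleast_2d(P)@R.T+t; x=q[:,0]/q[:,2];y=q[:,1]/q[:,2];f=1+c['k1']*(x*x+y*y)
    return np.stack([c['fx']*x*f+c['cx'],c['fy']*y*f+c['cy']],1)
def cloud(n,depth,ci=None):
    v,u=np.mgrid[0:384,0:512]; uv=np.stack([u.ravel(),v.ravel()],1)
    return todepth(n,uv,depth.ravel(),ci).reshape(384,512,3)
def st():
    s=env.observe(); print('t',s['time_s'],'p',np.round(s['position'],4),'F',np.round(s['ft_force'],2),'T',np.round(s['wrist_torque'],2),'w',s['grip_width']); print(np.round(s['tool_rot'],4)); return s
E
python3 - <<'E'
from h import *
s=st()
for n in ['top','side','wrist']:
    im,d=vision.get_image(n); save(n+'0',im); np.savez('pics/'+n+'0.npz',im=im,d=d)
    c,R,t=cam(n); print(n,c['fx'],c['k1'],'cam at',-R.T@t)
E
```

```text
pics
t 0.0 p [0.1576 0.5266 0.2307] F [-0.06 -0.23 -0.03] T [0.01 0.01 0.01] w 0.08546220627685269
[[-9.580e-01  2.868e-01 -7.000e-04]
 [ 2.868e-01  9.580e-01 -1.300e-03]
 [ 3.000e-04 -1.400e-03 -1.000e+00]]
top 427.6788642133681 0.020305202359118778 cam at [0.43587216 0.02194717 1.52162812]
side 441.9077336787102 -0.0898883240086071 cam at [0.18227115 0.80190827 1.06080943]
wrist 284.22323559936865 -0.0611536348186993 cam at [0.08103538 0.5490534  0.37403264]
```

View pics/top0.png

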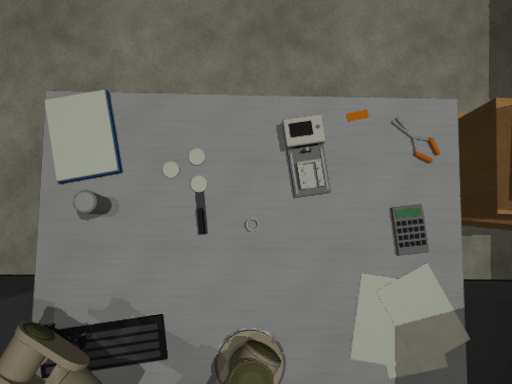

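View pics/side0.png

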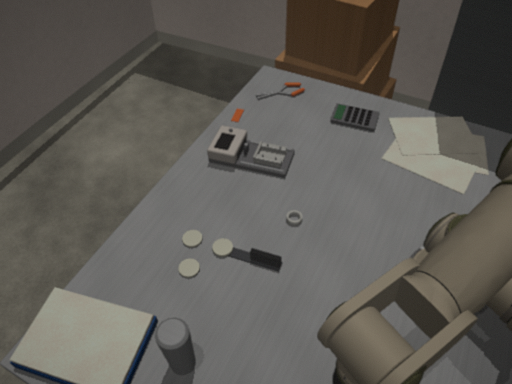

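View pics/wrist0.png

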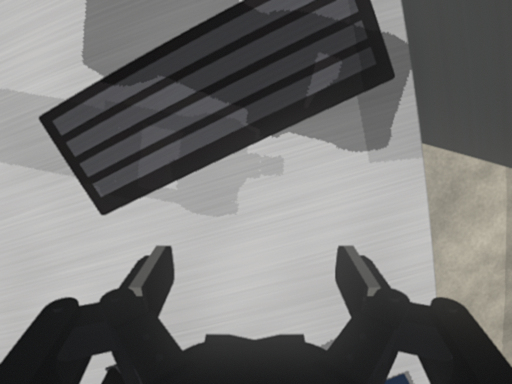

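The top view shows the robot base at the bottom (250,370). There are three white discs, at (199,184), (171,170) and (197,157). The one at (199,184) lies on the lifter and is nearest the base. The lifter handle is at about (202,220). The reader has its carriage at (309,175) and its head at (304,131). The mug is at (88,203), the tape at (252,225) and the calculator at (410,230).

```bash
python3 - <<'E'
from h import *
z=np.load('pics/top0.npz'); im,d=z['im'],z['d']
P=cloud('top',d)
for n,(u,v) in dict(disc=(199,184),d2=(171,170),d3=(197,157),handle0=(201,210),handle1=(203,232),blade=(200,197),head=(304,131),car=(309,175),near=(311,194),tape=(247,225),mug=(83,198)).items():
    print(n,P[v,u].round(4))
crop=cv2.resize(im[90:250,150:350],None,fx=4,fy=4,interpolation=cv2.INTER_CUBIC); save('top0c',crop)
for q in ['disc','lifter','reader']:
    for n in ['top','side']:
        for r in spotter.trace(n,q): 
            m=r['pixels']; v,u=np.nonzero(m); print(q,n,round(r['score'],2),r['rect'],u.mean().round(2),v.mean().round(2),m.sum())
E
```

```text
disc [0.6146 0.1884 0.0181]
d2 [0.6644 0.2898 0.0088]
d3 [0.7126 0.1987 0.0094]
handle0 [0.5217 0.1772 0.0375]
handle1 [0.4459 0.1682 0.0399]
blade [0.5697 0.1851 0.0062]
head [ 0.8008 -0.1771  0.061 ]
car [ 0.6519 -0.2004  0.022 ]
near [ 0.5844 -0.2078  0.0201]
tape [0.4723 0.0171 0.0184]
mug [0.5465 0.53   0.1774]
disc top 0.75 [164.6, 162.9, 180.8, 179.8] 170.93 169.7 229
disc top 0.65 [191.3, 176.4, 207.4, 190.4] 198.32 183.92 226
disc top 0.57 [189.3, 151.2, 205.8, 164.7] 196.39 156.84 223
disc side 0.75 [213.5, 239.0, 232.8, 258.2] 222.58 247.27 319
disc side 0.59 [180.9, 229.3, 204.5, 250.3] 192.73 237.87 329
disc side 0.56 [179.9, 259.5, 198.4, 279.1] 188.57 268.01 333
disc side 0.44 [207.9, 125.2, 294.8, 178.4] 248.81 152.54 2628
lifter top 0.67 [196.5, 193.9, 208.8, 230.9] 200.86 213.52 370
lifter side 0.57 [230.0, 249.2, 280.1, 269.7] 258.21 257.99 677
lifter side 0.49 [330.2, 104.0, 383.1, 132.8] 354.66 117.29 936
reader top 0.72 [283.4, 115.5, 329.7, 196.1] 306.1 155.22 2984
reader top 0.33 [78.2, 191.7, 108.5, 215.4] 91.71 203.0 652
reader side 0.71 [204.9, 126.1, 293.5, 178.0] 248.58 152.6 2683
reader side 0.6 [253.8, 141.4, 285.6, 165.4] 269.7 154.04 649
```

View pics/top0c.png

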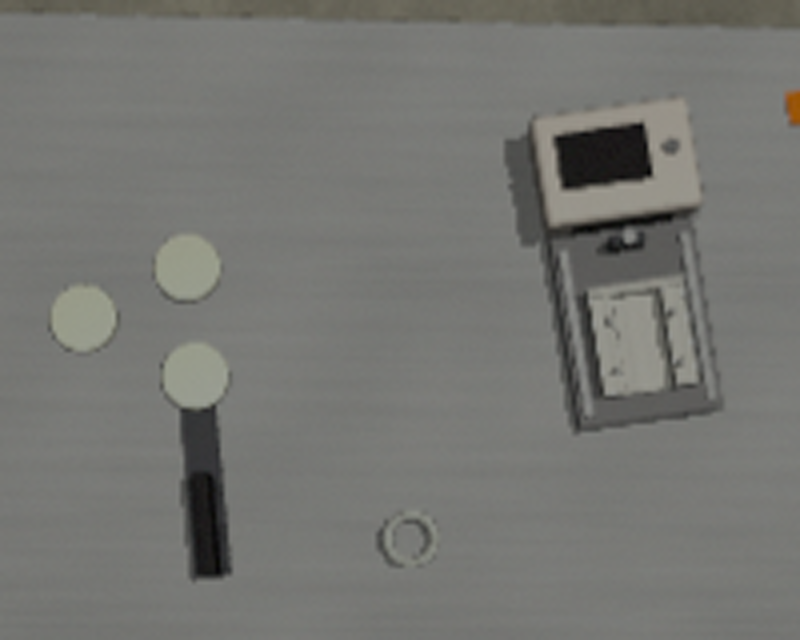

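Request:
{"fn": "jog_arm", "kwargs": {
  "plan": [
    [[-0.9,-0.5,-0.1,0,0,0],[-0.9,-0.5,-0.1,0,0,0],[-0.9,-0.5,-0.1,0,0,0],[-0.9,-0.5,-0.1,0,0,0],[-0.9,-0.5,-0.1,0,0,0],[-0.9,-0.5,-0.1,0,0,0],[-0.9,-0.5,-0.1,0,0,0],[-0.9,-0.5,-0.1,0,0,0],[-0.9,-0.5,0,0,0,0],[-0.9,-0.5,0,0,0,0]]
  ]
}}

```text
time_s: 1.45
position: [0.4462, 0.2307, 0.2636]
tool_rot: [[-0.958, 0.287, 0.0], [0.287, 0.958, 0.0], [-0.0, 0.0, -1.0]]
ft_force: [0.2, 0.9, 0.5]
grip_width: 0.0856
```

Request:
{"fn": "jog_arm", "kwargs": {
  "plan": [
    [[-0.9,-0.8,0,0,0,0.3],[0,0,0,0,0,1],[0,0,0,0,0,1],[0,0,0,0,0,1],[0,0,0,0,0,1],[0,0,0,0,0,1],[0,0,0,0,0,1],[0,0,0,0,0,1],[0,0,0,0,0,1],[0,0,0,0,0,1]]
  ]
}}

```text
time_s: 2.45
position: [0.4705, 0.1911, 0.2634]
tool_rot: [[0.121, 0.993, 0.0], [0.993, -0.121, 0.0], [0.0, 0.0, -1.0]]
ft_force: [-0.4, -0.1, 0.2]
grip_width: 0.0856
```

Request:
{"fn": "jog_arm", "kwargs": {
  "plan": [
    [[0,0,0,0,0,1],[0,0,0,0,0,1],[0,0,0,0,0,1],[0,0,0,0,0,1],[0,0,0,0,0,1],[0,0,0,0,0,1],[0,0,0,0,0,1],[0,0,0,0,0,1],[0,0,0,0,0,1],[0,0,0,0,0,0]]
  ]
}}

```text
time_s: 3.45
position: [0.4705, 0.1911, 0.2633]
tool_rot: [[0.995, 0.104, -0.0], [0.104, -0.995, 0.0], [-0.0, -0.0, -1.0]]
ft_force: [0.4, 0.3, -0.4]
grip_width: 0.0856
```

```bash
python3 - <<'E'
from h import *
s=st()
ci=cam('wrist'); im,d=vision.get_image('wrist'); save('w1',im)
np.savez('pics/w1.npz',im=im,d=d)
c,R,t=ci; print(-R.T@t, R)
P=cloud('wrist',d,ci)
for q in ['disc','lifter']:
    for r in spotter.trace('wrist',q):
        m=r['pixels']; v,u=np.nonzero(m); print(q,round(r['score'],2),r['rect'],u.mean(),v.mean(),m.sum(), np.median(P[m],0).round(4))
        np.save('pics/w1_%s_%d.npy'%(q,int(r['rect'][0])),m)
E
```

```text
t 3.45 p [0.4705 0.1911 0.2633] F [ 0.37  0.33 -0.39] T [ 0.01 -0.02  0.03] w 0.08559706792910306
[[ 0.9945  0.1043 -0.    ]
 [ 0.1043 -0.9945  0.    ]
 [-0.     -0.     -1.    ]]
[0.55010954 0.19869389 0.40649254] [[ 1.03394354e-01 -9.94640144e-01  7.68808558e-04]
 [-9.45307367e-01 -9.80256696e-02  3.11102798e-01]
 [-3.09359968e-01 -3.28930332e-02 -9.50375956e-01]]
disc 0.72 [164.5, 0.0, 213.0, 18.9] 190.6321243523316 8.69300518134715 772 [0.6522 0.2884 0.0104]
disc 0.42 [0.5, 62.8, 43.6, 112.9] 18.12685337726524 88.74354750137287 1821 [0.5383 0.497  0.0417]
lifter 0.82 [255.6, 65.9, 279.1, 189.8] 265.6430197268589 125.13467374810318 2636 [0.5213 0.1799 0.0051]
```

View pics/w1.png

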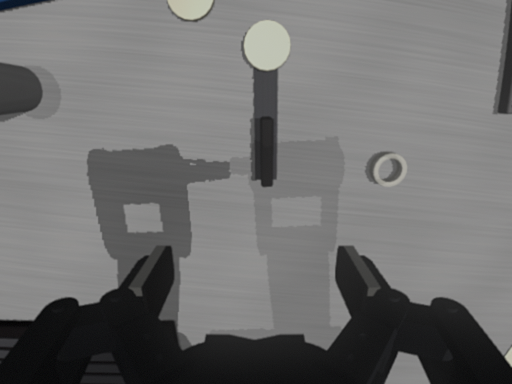

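The picture shows the disc on the blade at (267,45), the handle from (266,118) to (267,185) and the tape at (387,169). A look-alike disc is at the top edge (190,5). The fingers are at the bottom.

```bash
python3 - <<'E'
from h import *
z=np.load('pics/w1.npz'); im,d=z['im'],z['d']; ci=cam('wrist'); P=cloud('wrist',d,ci)
sub=np.zeros((384,512),bool); sub[15:200,235:300]=1
g=im.astype(int).sum(2)
dm=sub&(P[...,2]>0.010)&(P[...,2]<0.02)&(g>450); print('disc',dm.sum(),P[dm].mean(0),np.ptp(P[dm][:,0]),np.ptp(P[dm][:,1]))
m=(g>520)&sub; m[90:]=0
cs,_=cv2.findContours(m.astype(np.uint8),0,1); c=max(cs,key=cv2.contourArea); 
pts=toplane('wrist',c[:,0,:],0.014,ci); (x,y),r=cv2.minEnclosingCircle(pts[:,:2].astype(np.float32)); 
e=cv2.fitEllipse(pts[:,:2].astype(np.float32)); print('disc contour',x,y,r,e)
hm=sub&(P[...,2]>0.035); h=P[hm]; print('handle',hm.sum(),h.mean(0),np.median(h[:,2]))
rc=cv2.minAreaRect(h[:,:2].astype(np.float32)); print(rc, cv2.boxPoints(rc))
bm=sub&(g<330)&(P[...,2]<0.012)&(P[...,2]>0.0015); 
w,v=np.linalg.eigh(np.cov(h[:,:2].T)); print('hdir',v[:,1],np.degrees(np.arctan2(v[1,1],v[0,1])))
save('w1c',cv2.resize(im[10:200,220:310],None,fx=4,fy=4,interpolation=cv2.INTER_CUBIC)[:600])
save('w1d',cv2.resize(im[100:200,220:310],None,fx=6,fy=6,interpolation=cv2.INTER_CUBIC))
# projections check
E
```

```text
disc 1816 [0.61874042 0.19026083 0.01459628] 0.05797717550219805 0.05798065110395986
disc contour 0.6186084151268005 0.19031743705272675 0.028979547321796417 ((0.6185165047645569, 0.19036926329135895), (0.05636436492204666, 0.05658142268657684), 58.178993225097656)
handle 896 [0.49169368 0.17730157 0.06320708] 0.0443382350806598
((0.49741923809051514, 0.17785035073757172), (0.11152303963899612, 0.021457303315401077), 11.0786714553833) [[0.4406353  0.17766412]
 [0.44475845 0.15660669]
 [0.55420315 0.17803659]
 [0.55008006 0.19909401]]
hdir [-0.98472926 -0.17409272] -169.97413568817214
```

View pics/w1c.png

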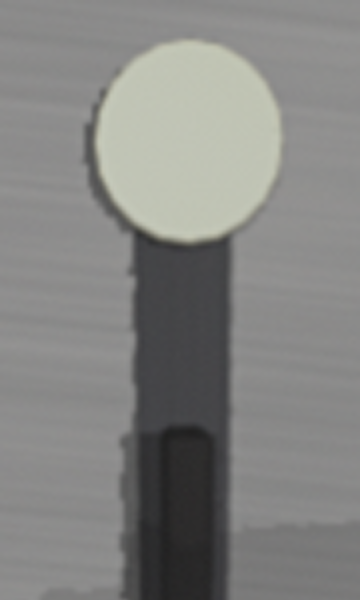

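View pics/w1d.png

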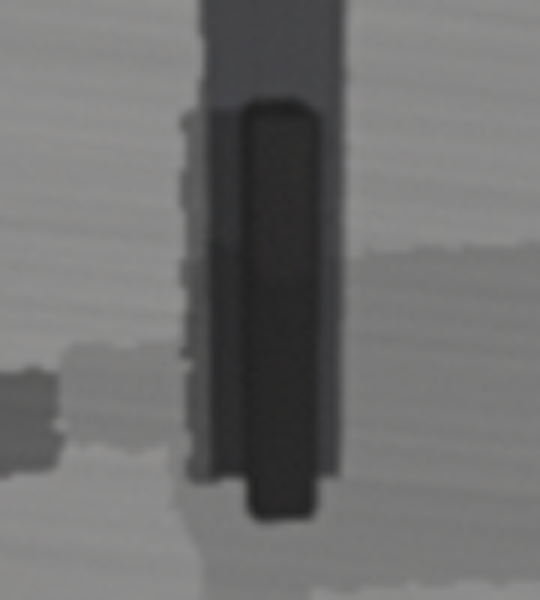

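```bash
python3 - <<'E'
from h import *
z=np.load('pics/w1.npz'); im,d=z['im'],z['d']; ci=cam('wrist'); P=cloud('wrist',d,ci)
sub=np.zeros((384,512),bool); sub[112:192,250:285]=1
hm=sub&(P[...,2]>0.038)&(P[...,2]<0.05); h=P[hm]; print(hm.sum(),h.mean(0)); rc=cv2.minAreaRect(h[:,:2].astype(np.float32)); print(rc)
p=toplane('wrist',[(261.3,119),(273,119),(261.5,186.5),(272.8,186.5)],0.044,ci); print(p.round(4))
f=p[:2].mean(0);r=p[2:].mean(0); print('len',np.linalg.norm(f-r),'mid',(f+r)/2,'yaw',np.degrees(np.arctan2(*(f-r)[1::-1])))
g=im.astype(int).sum(2)
# blade edges, rows between disc and handle
for v in range(74,114,6):
    row=g[v,240:295]; k=np.nonzero(row<330)[0]; a,b=240+k[0],240+k[-1]; q=toplane('wrist',[(a-.5,v),(b+.5,v)],0.004,ci); print(v,a,b,q[:,:2].round(4).tolist(),'w',np.linalg.norm(q[0]-q[1]).round(4),'mid',q.mean(0)[:2].round(4))
# handle vs disc yaw
m=(f+r)/2; print('yaw via disc',np.degrees(np.arctan2(.1903-m[1],.6186-m[0])), np.hypot(.1903-m[1],.6186-m[0]))
E
```

```text
848 [0.48841338 0.1760811  0.04421127]
((0.4865092933177948, 0.17544139921665192), (0.08857180923223495, 0.015451105311512947), 6.6246466636657715)
[[0.5284 0.1877 0.044 ]
 [0.53   0.1732 0.044 ]
 [0.4414 0.1773 0.044 ]
 [0.443  0.1623 0.044 ]]
len 0.08768037885108991 mid [0.48570616 0.17513736 0.044     ] yaw 6.984415146051883
74 253 277 [[0.5828, 0.2047], [0.5865, 0.1718]] w 0.0331 mid [0.5846 0.1883]
80 254 277 [[0.5754, 0.2026], [0.579, 0.1708]] w 0.032 mid [0.5772 0.1867]
86 253 277 [[0.5677, 0.2031], [0.5714, 0.1699]] w 0.0335 mid [0.5696 0.1865]
92 253 277 [[0.5601, 0.2023], [0.5638, 0.1689]] w 0.0336 mid [0.5619 0.1856]
98 253 277 [[0.5524, 0.2015], [0.5561, 0.1678]] w 0.0338 mid [0.5542 0.1847]
104 253 277 [[0.5446, 0.2006], [0.5483, 0.1668]] w 0.034 mid [0.5464 0.1837]
110 254 277 [[0.5368, 0.1984], [0.5404, 0.1658]] w 0.0328 mid [0.5386 0.1821]
yaw via disc 6.509064898695618 0.13375603817050616
```

Request:
{"fn": "jog_arm", "kwargs": {
  "plan": [
    [[0.15,1,0,0,0,0],[0.15,1,0,0,0,0],[0.15,1,0,0,0,0],[0.15,1,0,0,0,0],[0.15,1,0,0,0,0],[0.15,1,0,0,0,0],[0.15,1,0,0,0,0],[0.15,1,0,0,0,0],[0.15,1,0,0,0,0],[0.15,1,0,0,0,0]]
  ]
}}

```text
time_s: 4.6
position: [0.5726, -0.202, 0.2633]
tool_rot: [[0.994, 0.108, 0.0], [0.108, -0.994, 0.0], [0.0, -0.0, -1.0]]
ft_force: [0.4, 0.8, -0.1]
grip_width: 0.0851
```

Request:
{"fn": "jog_arm", "kwargs": {
  "plan": [
    [[0,0.2,0,0,0,0],[0,0,0,0,0,0]]
  ]
}}

```text
time_s: 4.8
position: [0.5732, -0.2093, 0.2627]
tool_rot: [[0.994, 0.106, -0.001], [0.106, -0.994, 0.001], [-0.001, -0.001, -1.0]]
ft_force: [-0.6, -0.3, -0.5]
grip_width: 0.0849
```

```bash
python3 - <<'E'
from h import *
s=st()
ci=cam('wrist'); im,d=vision.get_image('wrist'); save('w2',im)
np.savez('pics/w2.npz',im=im,d=d,R=ci[1],t=ci[2])
save('w2c',cv2.resize(im[0:200,160:360],None,fx=3,fy=3,interpolation=cv2.INTER_CUBIC))
E
```

```text
t 4.8 p [ 0.5732 -0.2093  0.2627] F [-0.57 -0.34 -0.54] T [0.05 0.02 0.02] w 0.08493270921051206
[[ 9.944e-01  1.056e-01 -8.000e-04]
 [ 1.056e-01 -9.944e-01  6.000e-04]
 [-8.000e-04 -7.000e-04 -1.000e+00]]
```

View pics/w2.png

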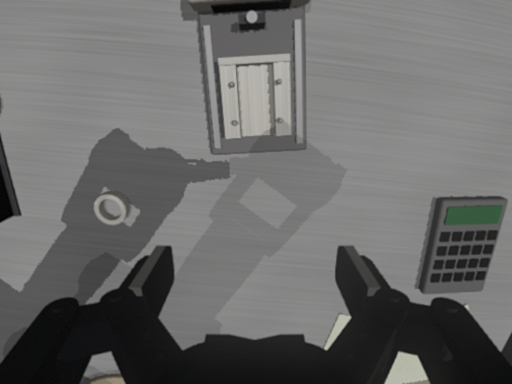

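View pics/w2c.png

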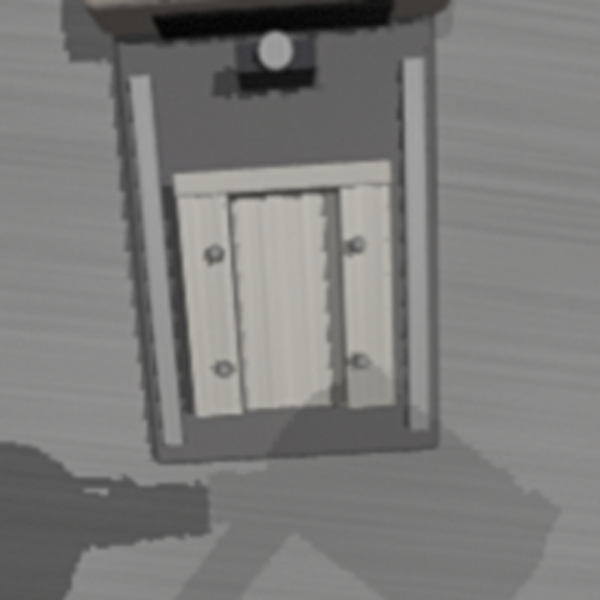

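The four pins show in the full picture at about (231,84), (278,81), (234,123) and (280,120). The end wall's top edge is at v≈60 and the stop block with its knob is at (251,20). I'll take a second view from another place.

Request:
{"fn": "jog_arm", "kwargs": {
  "plan": [
    [[0.8,0.6,0.5,0,0,0],[0.8,0.6,0.5,0,0,0],[0,0,0,0,0,0]]
  ]
}}

```text
time_s: 5.15
position: [0.6434, -0.2488, 0.2176]
tool_rot: [[0.994, 0.108, -0.006], [0.108, -0.994, 0.004], [-0.006, -0.005, -1.0]]
ft_force: [-0.5, 0.5, -0.6]
grip_width: 0.0855
```

```bash
python3 - <<'E'
from h import *
s=st()
ci=cam('wrist'); im,d=vision.get_image('wrist'); save('w3',im)
np.savez('pics/w3.npz',im=im,d=d,R=ci[1],t=ci[2])
save('w3c',cv2.resize(im[0:200,130:330],None,fx=3,fy=3,interpolation=cv2.INTER_CUBIC))
E
```

```text
t 5.15 p [ 0.6434 -0.2488  0.2176] F [-0.46  0.52 -0.56] T [-0.03  0.03  0.03] w 0.08549667618810429
[[ 0.9942  0.1076 -0.0064]
 [ 0.1076 -0.9942  0.004 ]
 [-0.0059 -0.0047 -1.    ]]
```

View pics/w3c.png

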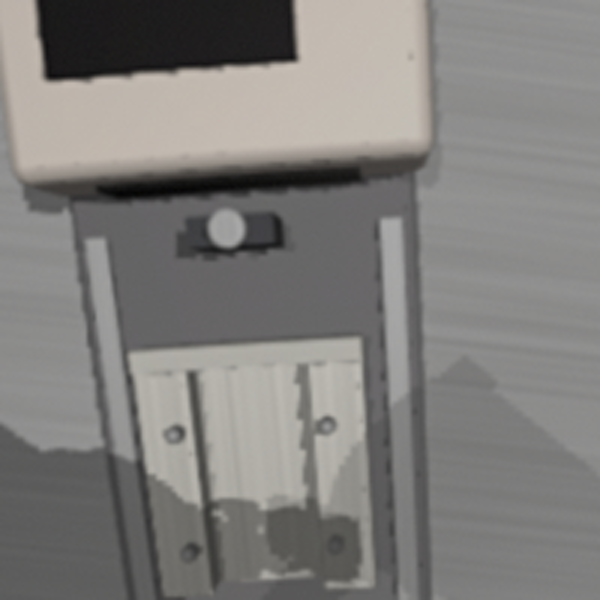

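```bash
cat > meas.py <<'E'
from h import *
def ci_of(f):
    z=np.load(f); c=vision.camera_info('wrist'); return (c,z['R'],z['t'])
A=ci_of('pics/w2.npz'); B=ci_of('pics/w3.npz')
def tri(uv1,uv2):
    out=[];res=[]
    for a,b in zip(uv1,uv2):
        M=[];o=[]
        for uv,ci in ((a,A),(b,B)):
            r,R,t=rays('wrist',uv,ci); w=(r@R)[0]; w/=np.linalg.norm(w); o0=-R.T@t
            Q=np.eye(3)-np.outer(w,w); M.append(Q); o.append(Q@o0)
        p=np.linalg.lstsq(np.vstack(M),np.hstack(o),rcond=None)[0]; out.append(p)
    return np.array(out)
E
python3 - <<'E'
from meas import *
f2=lambda l:np.array(l)/3+[160,0]-1/3; f3=lambda l:np.array(l)/3+[130,0]-1/3
p2=f2([(213,254),(356,245),(223,369),(360,361)]);p3=f3([(174,433),(325,425),(190,551),(336,544)])
w2=f2([(175,175),(390,161),(390,186),(177,197)]);w3=f3([(129,352),(361,338),(362,360),(130,374)])
e2=f2([(196,416),(242,413),(346,407),(394,404)])
print('pins tri\n',tri(p2,p3).round(4)); print('wall tri\n',tri(w2,w3).round(4))
for n,p,ci in (('w2',p2,A),('w3',p3,B)):
    q=toplane('wrist',p,.052,ci); print(n,'pins\n',q.round(4)[:,:2],'ctr',q.mean(0).round(4), 'lens',np.linalg.norm(q[0]-q[1]).round(4),np.linalg.norm(q[0]-q[2]).round(4),'yaw',np.degrees(np.arctan2(*((q[0]+q[1]-q[2]-q[3])[1::-1]))).round(2),(np.degrees(np.arctan2(*((q[0]+q[2]-q[1]-q[3])[1::-1])))-90).round(2))
for n,p,ci in (('w2',w2,A),('w3',w3,B)):
    q=toplane('wrist',p,.046,ci); print(n,'wall\n',q.round(4)[:,:2],'face mid',q[2:].mean(0).round(4),'W',np.linalg.norm(q[0]-q[1]).round(4),np.linalg.norm(q[2]-q[3]).round(4),'yaw',(np.degrees(np.arctan2(*((q[0]-q[1])[1::-1])))-90).round(2),(np.degrees(np.arctan2(*((q[3]-q[2])[1::-1])))-90).round(2))
q=toplane('wrist',e2,.044,A); print('rail ends',q.round(4)[:,:2], 'mid',q.mean(0).round(4))
for nm,ci in (('w2',A),('w3',B)):
    z=np.load('pics/%s.npz'%nm); P=cloud('wrist',z['d'],ci)
    g=z['im'].astype(int).sum(2); m=(P[...,2]>.040)&(P[...,2]<.050); m[200:]=0; h=P[m]; print(nm,m.sum(),h.mean(0).round(4), cv2.minAreaRect(h[:,:2].astype(np.float32)), np.median(h[:,2]))
E
```

```text
pins tri
 [[ 0.6676 -0.1718  0.0454]
 [ 0.6768 -0.2276  0.0491]
 [ 0.6231 -0.1798  0.0471]
 [ 0.6323 -0.2354  0.0482]]
wall tri
 [[ 0.6953 -0.1547  0.0464]
 [ 0.7088 -0.2372  0.0477]
 [ 0.7007 -0.2386  0.0425]
 [ 0.6875 -0.1559  0.0475]]
w2 pins
 [[ 0.6673 -0.1723]
 [ 0.6765 -0.2276]
 [ 0.6236 -0.18  ]
 [ 0.6326 -0.2349]] ctr [ 0.65   -0.2037  0.052 ] lens 0.056 0.0444 yaw 9.69 9.37
w3 pins
 [[ 0.6687 -0.1733]
 [ 0.6773 -0.2276]
 [ 0.6246 -0.1809]
 [ 0.6333 -0.2357]] ctr [ 0.651  -0.2044  0.052 ] lens 0.055 0.0448 yaw 10.14 9.0
w2 wall
 [[ 0.6954 -0.1546]
 [ 0.7092 -0.2372]
 [ 0.7001 -0.2385]
 [ 0.6874 -0.156 ]] face mid [ 0.6938 -0.1972  0.046 ] W 0.0837 0.0834 yaw 9.49 8.79
w3 wall
 [[ 0.6953 -0.1546]
 [ 0.7087 -0.2373]
 [ 0.7011 -0.2384]
 [ 0.6875 -0.1551]] face mid [ 0.6943 -0.1968  0.046 ] W 0.0838 0.0844 yaw 9.2 9.25
rail ends [[ 0.6024 -0.1698]
 [ 0.6057 -0.189 ]
 [ 0.6128 -0.2322]
 [ 0.6162 -0.2521]] mid [ 0.6093 -0.2108  0.044 ]
w2 3380 [ 0.6746 -0.1999  0.045 ] ((0.6833460927009583, -0.19585230946540833), (0.15245477855205536, 0.13184797763824463), 8.720873832702637) 0.044777668186277826
w3 3605 [ 0.6724 -0.2012  0.045 ] ((0.6837983131408691, -0.2013312578201294), (0.15253056585788727, 0.13252198696136475), 9.822031021118164) 0.0447011444557566
```

Request:
{"fn": "jog_arm", "kwargs": {
  "plan": [
    [[-0.28,-1,0,0,0,-0.07],[-0.28,-1,0.2,0,0,0],[-0.28,-1,0.2,0,0,0],[-0.28,-1,0.2,0,0,0],[-0.28,-1,0.2,0,0,0],[-0.28,-1,0.2,0,0,0],[-0.28,-1,0.2,0,0,0],[-0.28,-1,0.2,0,0,0],[-0.28,-1,0.2,0,0,0],[-0.28,-1,0.2,0,0,0]]
  ]
}}

```text
time_s: 6.2
position: [0.4827, 0.1376, 0.1529]
tool_rot: [[0.993, 0.118, 0.003], [0.118, -0.993, 0.0], [0.003, 0.0, -1.0]]
ft_force: [0.0, -0.6, -0.1]
grip_width: 0.0854
```

Request:
{"fn": "jog_arm", "kwargs": {
  "plan": [
    [[0,-0.9,0,0,0,0],[0,0,0,0,0,0],[0,0,0,0,0,0]]
  ]
}}

```text
time_s: 6.5
position: [0.4795, 0.1721, 0.1528]
tool_rot: [[0.993, 0.119, 0.002], [0.119, -0.993, 0.0], [0.002, 0.0, -1.0]]
ft_force: [0.1, -0.2, -1.2]
grip_width: 0.0855
```

```bash
python3 - <<'E'
from h import *
s=st()
ci=cam('wrist'); im,d=vision.get_image('wrist'); save('w4',im)
np.savez('pics/w4.npz',im=im,d=d,R=ci[1],t=ci[2])
E
```

```text
t 6.5 p [0.4795 0.1721 0.1528] F [ 0.09 -0.17 -1.15] T [-0.01 -0.01  0.02] w 0.08551950566756954
[[ 9.928e-01  1.194e-01  2.400e-03]
 [ 1.194e-01 -9.928e-01  1.000e-04]
 [ 2.400e-03  2.000e-04 -1.000e+00]]
```

View pics/w4.png

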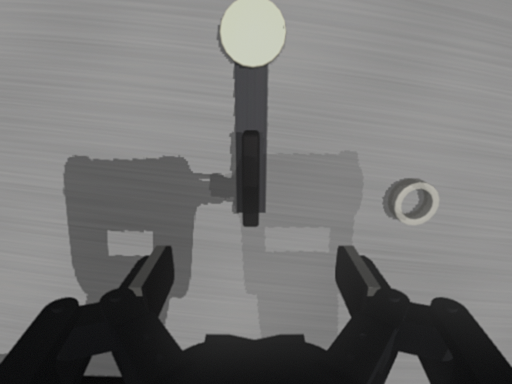

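The disc is at (253,32) and the handle runs from (251,132) to (251,225), centred between the fingers.

```bash
python3 - <<'E'
from h import *
z=np.load('pics/w4.npz'); im,d=z['im'],z['d']; ci=(vision.camera_info('wrist'),z['R'],z['t'])
save('w4d',cv2.resize(im[60:240,210:290],None,fx=4,fy=4,interpolation=cv2.INTER_CUBIC)[:600])
save('w4e',cv2.resize(im[120:240,210:290],None,fx=5,fy=5,interpolation=cv2.INTER_CUBIC))
g=im.astype(int).sum(2); P=cloud('wrist',d,ci)
m=(g>520); m[80:]=0; m[:,:200]=0;m[:,300:]=0
cs,_=cv2.findContours(m.astype(np.uint8),0,1); c=max(cs,key=cv2.contourArea)[:,0,:]; c=c[c[:,1]>2]
pts=toplane('wrist',c,0.014,ci); e=cv2.fitEllipse(pts[:,:2].astype(np.float32)); print('disc',e,np.median(P[m][:,2]))
sub=np.zeros((384,512),bool); sub[125:230,235:270]=1
h=P[sub&(P[...,2]>.038)&(P[...,2]<.05)]; print('handle',cv2.minAreaRect(h[:,:2].astype(np.float32)),np.median(h[:,2]))
for v in range(75,125,8):
    k=np.nonzero(g[v,225:280]<330)[0]; a,b=225+k[0],225+k[-1]; q=toplane('wrist',[(a-.5,v),(b+.5,v)],0.004,ci); print(v,a,b,'w',np.linalg.norm(q[0]-q[1]).round(4),'mid',q.mean(0)[:2].round(4))
E
```

```text
disc ((0.6185505390167236, 0.18926014006137848), (0.05722204968333244, 0.05768623948097229), 81.26921844482422) 0.01454880420069134
handle ((0.4864689111709595, 0.1757660210132599), (0.08899419754743576, 0.01567220874130726), 6.13390588760376) 0.04431182680952635
75 234 267 w 0.0327 mid [0.5819 0.1871]
83 234 267 w 0.0329 mid [0.5747 0.1862]
91 234 267 w 0.0332 mid [0.5673 0.1854]
99 235 266 w 0.0314 mid [0.5598 0.1845]
107 234 267 w 0.0337 mid [0.5523 0.1836]
115 234 266 w 0.0329 mid [0.5445 0.1832]
123 235 266 w 0.0322 mid [0.5368 0.1818]
```

View pics/w4e.png

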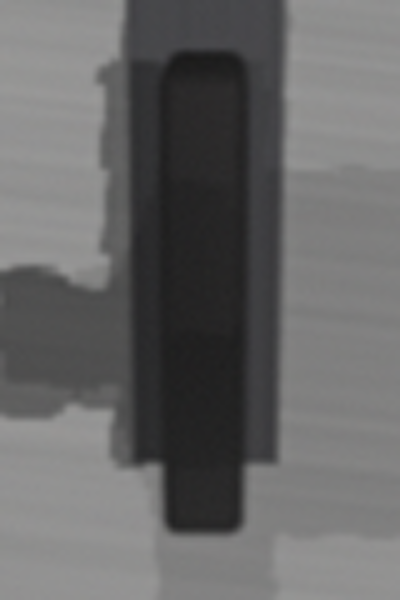

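Request:
{"fn": "jog_arm", "kwargs": {
  "plan": [
    [[0.18,-0.06,0.7,0,0,0.03],[0,0,0.8,0,0,0],[0,0,0.8,0,0,0],[0,0,0.6,0,0,0],[0,0,0.35,0,0,0],[0,0,0.2,0,0,0],[0,0,0.1,0,0,0],[0,0,0,0,0,0],[0,0,0,0,0,0]]
  ]
}}

```text
time_s: 7.45
position: [0.4879, 0.1741, 0.0101]
tool_rot: [[0.994, 0.111, 0.001], [0.111, -0.994, 0.0], [0.001, 0.0, -1.0]]
ft_force: [-0.0, -0.5, 0.8]
grip_width: 0.0854
```

Request:
{"fn": "jog_arm", "kwargs": {
  "plan": [
    [[0,-0.03,0,0,0,0],[0,0,0,0,0,0],[0,0,0,0,0,0],[0,0,0,0,0,0],[0,0,0,0,0,0],[0,0,0,0,0,0],[0,0,0,0,0,0]]
  ],
  "grip": -1,
  "squeeze": 20
}}

```text
time_s: 8.15
position: [0.4874, 0.1754, 0.0095]
tool_rot: [[0.994, 0.111, 0.0], [0.111, -0.994, 0.0], [0.0, -0.0, -1.0]]
ft_force: [-1.1, 1.2, 2.4]
grip_width: 0.0156
```

Request:
{"fn": "jog_arm", "kwargs": {
  "plan": [
    [[0,0,0,0,0,0],[0,0,0,0,0,0],[0,0,0,0,0,0]]
  ],
  "squeeze": 100
}}

```text
time_s: 8.45
position: [0.4875, 0.1754, 0.0096]
tool_rot: [[0.994, 0.112, 0.001], [0.112, -0.994, 0.0], [0.001, -0.0, -1.0]]
ft_force: [-0.2, 0.1, 5.6]
grip_width: 0.015
```

```bash
python3 - <<'E'
from h import *
s=st()
ci=cam('wrist'); im,d=vision.get_image('wrist'); save('w5',im)
np.savez('pics/w5.npz',im=im,d=d,R=ci[1],t=ci[2])
im,d=vision.get_image('side'); save('s5',cv2.resize(im[200:300,180:310],None,fx=5,fy=5,interpolation=cv2.INTER_CUBIC))
E
```

```text
t 8.45 p [0.4875 0.1754 0.0096] F [-0.18  0.1   5.55] T [ 0.03  0.15 -0.01] w 0.014973698020122437
[[ 9.938e-01  1.116e-01  6.000e-04]
 [ 1.116e-01 -9.938e-01  1.000e-04]
 [ 6.000e-04 -0.000e+00 -1.000e+00]]
```

View pics/w5.png

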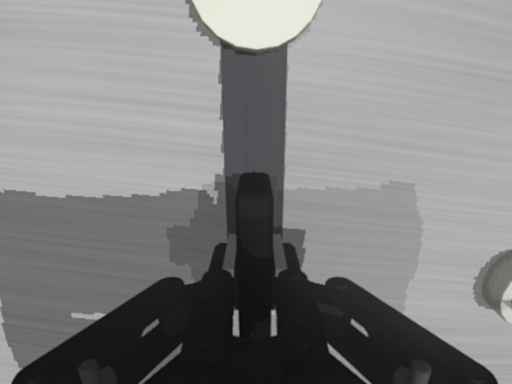

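View pics/s5.png

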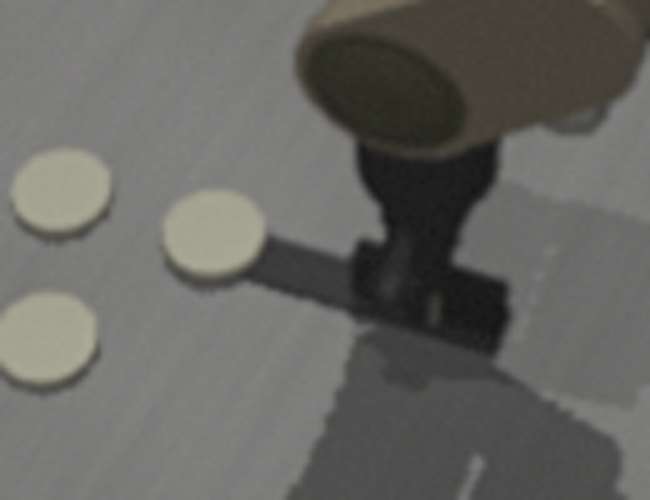

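Request:
{"fn": "jog_arm", "kwargs": {
  "plan": [
    [[0,0,-0.03,0,0,0],[0,0,-0.06,0,0,0],[0,0,-0.12,0,0,0],[0,0,-0.2,0,0,0],[0,0,-0.25,0,0,0],[0,0,-0.25,0,0,0],[0,0,-0.2,0,0,0],[0,0,-0.1,0,0,0],[0,0,-0.04,0,0,0],[0,0,0,0,0,0]]
  ]
}}

```text
time_s: 9.55
position: [0.4872, 0.1754, 0.0594]
tool_rot: [[0.994, 0.112, 0.0], [0.112, -0.994, -0.0], [0.0, 0.0, -1.0]]
ft_force: [0.5, 0.5, -3.4]
grip_width: 0.0148
```

```bash
python3 - <<'E'
from h import *
s=st()
ci=cam('wrist'); im,d=vision.get_image('wrist'); save('w6',im)
np.savez('pics/w6.npz',im=im,d=d,R=ci[1],t=ci[2])
im,d=vision.get_image('side'); save('s6',cv2.resize(im[180:300,180:310],None,fx=5,fy=5,interpolation=cv2.INTER_CUBIC))
np.savez('pics/s6.npz',im=im,d=d)
P=cloud('side',d); m=(im.astype(int).sum(2)>480)&(P[...,2]>.04)&(P[...,0]>.55)&(P[...,0]<.66)&(P[...,1]>.12)&(P[...,1]<.25); q=P[m]; print(m.sum(),np.median(q,0))
b=(P[...,2]>.03)&(P[...,2]<.1)&(P[...,0]>.53)&(P[...,0]<.59)&(P[...,1]>.13)&(P[...,1]<.23);q=P[b]
A=np.c_[q[:,:2]-[.56,.18],np.ones(len(q))]; print(len(q),np.linalg.lstsq(A,q[:,2],rcond=None)[0])
q=P[m]; q=q[abs(q[:,2]-np.median(q[:,2]))<.004]; A=np.c_[q[:,:2]-[.615,.19],np.ones(len(q))]; print(len(q),np.linalg.lstsq(A,q[:,2],rcond=None)[0], np.std(q[:,2]))
E
```

```text
t 9.55 p [0.4872 0.1754 0.0594] F [ 0.52  0.53 -3.45] T [ 0.01  0.23 -0.02] w 0.01478507468298989
[[ 0.9938  0.1116  0.    ]
 [ 0.1116 -0.9938 -0.    ]
 [ 0.      0.     -1.    ]]
73 [0.60858504 0.1979565  0.06481053]
210 [-0.03814339 -0.00355443  0.05507334]
70 [-0.01547935  0.00987337  0.06457293] 0.0018710863313150421
```

View pics/w6.png

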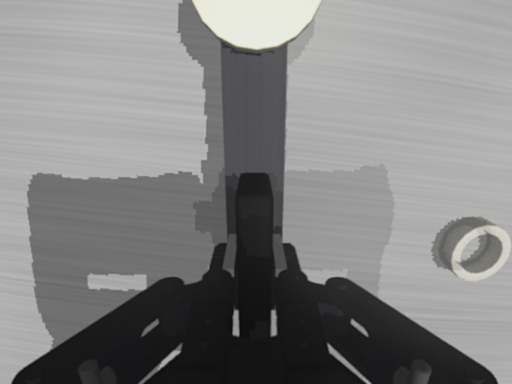

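View pics/s6.png

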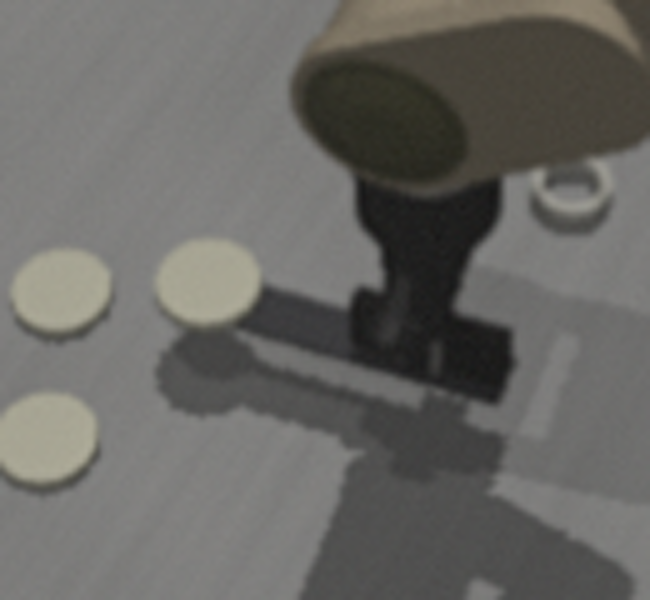

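```bash
cat > blade.py <<'E'
from h import *
def blade(f,zt):
    z=np.load(f); im,d=z['im'],z['d']; ci=(vision.camera_info('wrist'),z['R'],z['t']); P=cloud('wrist',d,ci)
    m=np.zeros((384,512),bool); m[60:165,230:278]=1; m&=d>0
    q=P[m]; q=q[abs(q[:,2]-np.median(q[:,2]))<.005]; c=q.mean(0); A=np.c_[q[:,:2]-c[:2],np.ones(len(q))]
    l=np.linalg.lstsq(A,q[:,2],rcond=None)[0]; 
    g=im.astype(int).sum(2); m2=(g>560); m2[60:]=0; m2[:,:180]=0; m2[:,335:]=0; m2&=(d<np.median(d[m])+.02)&(d>0); r=P[m2]
    l2=None
    if len(r)>100:
        A=np.c_[r[:,:2]-r[:,:2].mean(0),np.ones(len(r))]; l2=np.linalg.lstsq(A,r[:,2],rcond=None)[0]
    print(f,'blade n',len(q),'slope',l.round(4),'at',c.round(4),'disc',l2)
    # disc contour
    cs,_=cv2.findContours((g[:60]>520).astype(np.uint8),0,1); cc=max(cs,key=cv2.contourArea)[:,0,:]; cc=cc[(cc[:,1]>2)&(cc[:,1]<58)]
    p=toplane('wrist',cc,zt,ci)[:,:2]
    A=np.c_[2*p,np.ones(len(p))]
    from scipy.optimize import least_squares
    x0=p.mean(0)+[.02,0]
    s=least_squares(lambda x:np.hypot(*(p-x).T)-.0295,x0); print('  disc centre',s.x.round(4),'rms',np.sqrt(np.mean(s.fun**2)).round(5))
    return s.x
if __name__=='__main__':
    blade('pics/w5.npz',.014); blade('pics/w6.npz',.064)
E
python3 blade.py
```

```text
pics/w5.npz blade n 5020 slope [-0.0003 -0.0026  0.0045] at [0.5608 0.1832 0.0045] disc [-0.00117915  0.00020349  0.01454222]
  disc centre [0.6102 0.2617] rms 0.01198
pics/w6.npz blade n 5016 slope [-0.0017  0.0015  0.0541] at [0.5605 0.1831 0.0541] disc [-0.00352615 -0.00171431  0.0640479 ]
  disc centre [0.5974 0.1315] rms 0.01887
```

```bash
sed -i "s/cs,_=cv2.findContours((g\[:60\]>520).astype/cs,_=cv2.findContours(((g>500)\&m3)[:60].astype/; s/    # disc contour/    m3=np.zeros((384,512),bool); m3[:60,178:337]=1; m3\&=(d<np.median(d[m])+.02)/" blade.py; python3 - <<'E'
from blade import *
for f,z in (('pics/w5.npz',.0145),('pics/w6.npz',.0642)):
    x=blade(f,z); r=x-[.4874,.1754]; ex=np.array([.9938,.1116]); print('   rel fwd',(r@ex).round(4),'left',(r@[-.1116,.9938]).round(4))
E
```

```text
pics/w5.npz blade n 5020 slope [-0.0003 -0.0026  0.0045] at [0.5608 0.1832 0.0045] disc [-0.00117915  0.00020349  0.01454222]
  disc centre [0.6174 0.1837] rms 0.00458
   rel fwd 0.1301 left -0.0063
pics/w6.npz blade n 5016 slope [-0.0017  0.0015  0.0541] at [0.5605 0.1831 0.0541] disc [-0.00352615 -0.00171431  0.0640479 ]
  disc centre [0.6185 0.1882] rms 0.00017
   rel fwd 0.1317 left -0.0019
```

Request:
{"fn": "jog_arm", "kwargs": {
  "plan": [
    [[0,0.1,-0.05,0,0,0],[0,0.2,-0.1,0,0,0],[0,0.3,-0.15,0,0,0],[0,0.4,-0.15,0,0,0],[0,0.5,-0.1,0,0,0],[-0.02,0.6,-0.1,0,0,0],[-0.05,0.6,0,0,0,0],[-0.05,0.6,0,0,0,0],[-0.05,0.6,0,0,0,0],[-0.05,0.6,0,0,0,0]]
  ]
}}

```text
time_s: 10.65
position: [0.4986, -0.0065, 0.0859]
tool_rot: [[0.994, 0.111, 0.001], [0.111, -0.994, -0.0], [0.001, 0.0, -1.0]]
ft_force: [0.9, 0.3, -2.3]
grip_width: 0.0151
```

Request:
{"fn": "jog_arm", "kwargs": {
  "plan": [
    [[-0.05,0.6,0,0,0,0],[-0.03,0.6,0,0,0,0],[0,0.6,0,0,0,0],[0,0.6,0,0,0,0],[0,0.6,0,0,0,0],[0,0.6,0,0,0,0],[0,0.5,0,0,0,0],[0,0.4,0,0,0,0],[0,0.3,0,0,0,0],[0,0.2,0,0,0,0]]
  ]
}}

```text
time_s: 11.65
position: [0.5177, -0.2046, 0.0854]
tool_rot: [[0.994, 0.111, 0.0], [0.111, -0.994, -0.0], [0.0, 0.0, -1.0]]
ft_force: [-0.6, 0.8, -3.5]
grip_width: 0.0148
```

Request:
{"fn": "jog_arm", "kwargs": {
  "plan": [
    [[0,0.15,0,0,0,-0.03],[0,0.1,0,0,0,-0.06],[0,0.08,0,0,0,-0.08],[0,0.05,0,0,0,-0.08],[0,0.02,0,0,0,-0.06],[0,0,0,0,0,-0.03],[0,0,0,0,0,0],[0,0,0,0,0,0]]
  ]
}}

```text
time_s: 12.45
position: [0.5197, -0.2193, 0.0853]
tool_rot: [[0.987, 0.162, -0.0], [0.162, -0.987, 0.0], [-0.0, -0.0, -1.0]]
ft_force: [-0.7, -0.7, -3.6]
grip_width: 0.0149
```

```bash
python3 - <<'E'
from h import *
s=st()
ci=cam('wrist'); im,d=vision.get_image('wrist'); save('w7',im)
np.savez('pics/w7.npz',im=im,d=d,R=ci[1],t=ci[2])
im,d=vision.get_image('side'); save('s7',cv2.resize(im[110:200,190:310],None,fx=6,fy=6,interpolation=cv2.INTER_CUBIC)); np.savez('pics/s7.npz',im=im,d=d)
E
```

```text
t 12.45 p [ 0.5197 -0.2193  0.0853] F [-0.71 -0.73 -3.55] T [-0.04  0.19 -0.02] w 0.014922863999464669
[[ 9.868e-01  1.622e-01 -1.000e-04]
 [ 1.622e-01 -9.868e-01  1.000e-04]
 [-1.000e-04 -1.000e-04 -1.000e+00]]
```

View pics/w7.png

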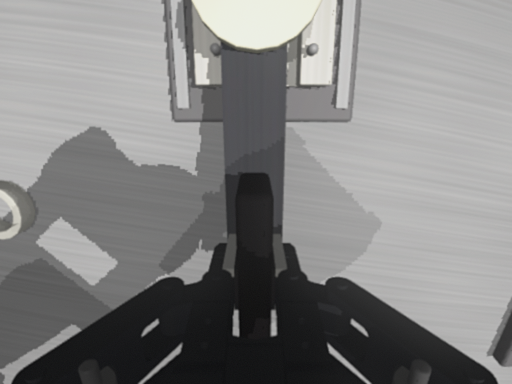

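View pics/s7.png

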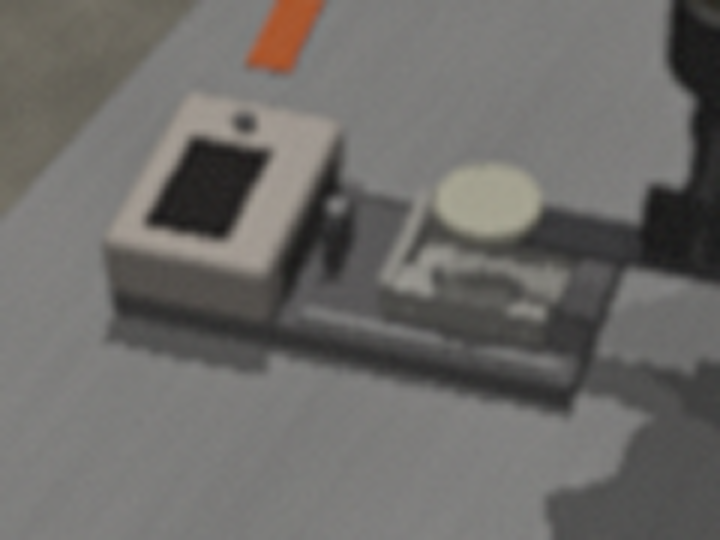

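The wrist picture shows the disc at (258,0–48) and the rear pins at (216,49) and (312,48). The blade is centred at u≈254, and the rails' open ends are at v≈86.

```bash
python3 - <<'E'
from blade import *
z=np.load('pics/w7.npz'); im=z['im']
save('w7c',cv2.resize(im[0:110,150:370],None,fx=3.6,fy=3.6,interpolation=cv2.INTER_CUBIC))
ci=(vision.camera_info('wrist'),z['R'],z['t'])
tcp=np.array([.5197,-.2193]); ex=np.array([.9868,.1622]); ey=np.array([-.1622,.9868])
def rel(p): r=np.atleast_2d(p)[:,:2]-tcp; return np.c_[r@ex,r@ey].round(4)
d=blade('pics/w7.npz',.0895); print('disc rel',rel(d))
for zz in (.048,.052): print('pins z',zz,rel(toplane('wrist',[(216,49),(312,48.5)],zz,ci)))
print('rail ends',rel(toplane('wrist',[(196.5,87),(222,87),(299,85),(333,85)],.044,ci)))
print('nest predicted rel',rel([.6502,-.2040]))
E
```

```text
pics/w7.npz blade n 5019 slope [-0.0002 -0.0029  0.0801] at [ 0.5924 -0.2078  0.0801] disc [-0.87783575  0.35910898  0.08365496]
  disc centre [ 0.6493 -0.2046] rms 0.00305
disc rel [[ 0.1302 -0.0065]]
pins z 0.048 [[ 0.1086  0.0214]
 [ 0.109  -0.0345]]
pins z 0.052 [[ 0.108   0.0209]
 [ 0.1083 -0.0338]]
rail ends [[ 0.0877  0.0347]
 [ 0.0876  0.0189]
 [ 0.0888 -0.0283]
 [ 0.089  -0.0493]]
nest predicted rel [[ 0.1313 -0.0061]]
```

View pics/w7c.png

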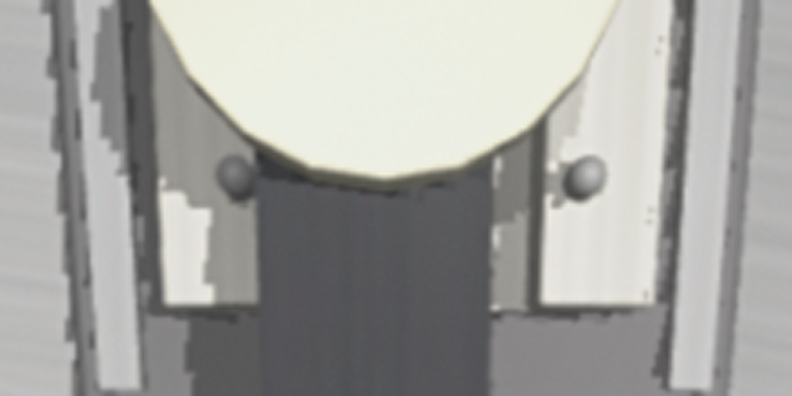

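```bash
python3 - <<'E'
from blade import *
from scipy.optimize import least_squares
z=np.load('pics/w7.npz'); im=z['im'].astype(float); ci=(vision.camera_info('wrist'),z['R'],z['t'])
tcp=np.array([.5197,-.2193]); ex=np.array([.9868,.1622]); ey=np.array([-.1622,.9868])
c=np.array([(152,5),(190,72),(245,130),(305,165),(385,178),(465,165),(530,130),(585,72),(618,5)])/3.6+[150,0]-.36
p=toplane('wrist',c,.0895,ci)[:,:2]
for R in (.0295,.030): 
    s=least_squares(lambda x:np.hypot(*(p-x).T)-R,p.mean(0)); r=s.x-tcp; print(R,'rel',(r@ex).round(4),(r@ey).round(4),s.fun.round(4))
q=toplane('wrist',np.array([(258,250),(491,250)])/3.6+[150,0]-.36,.0797,ci)[:,:2]-tcp; print(q@ex,q@ey)
print(ci[0]['cx'])
E
```

```text
0.0295 rel 0.1312 -0.002 [ 0.0003 -0.0001 -0.0001  0.0001 -0.0002 -0.      0.0001  0.0001 -0.    ]
0.03 rel 0.1319 -0.002 [-0.     -0.0002 -0.0001  0.0002 -0.      0.0001  0.0001  0.     -0.0003]
[0.09447951 0.09445066] [ 0.01521344 -0.01635297]
254.29094260029424
```

Request:
{"fn": "jog_arm", "kwargs": {
  "plan": [
    [[0,0.02,0.02,0,0,0],[0,0.04,0.05,0,0,0],[0,0.03,0.1,0,0,0],[-0.01,0.02,0.12,0,0,0],[0,0,0.12,0,0,0],[0,0,0.12,0,0,0],[0,0,0.08,0,0,0],[0,0,0.04,0,0,0],[0,0,0.02,0,0,0],[0,0,0,0,0,0]]
  ]
}}

```text
time_s: 13.55
position: [0.5201, -0.2239, 0.0586]
tool_rot: [[0.987, 0.162, 0.0], [0.162, -0.987, -0.0], [0.0, 0.0, -1.0]]
ft_force: [0.3, -0.6, -4.0]
grip_width: 0.0147
```

```bash
python3 - <<'E'
from h import *
s=st()
ci=cam('wrist'); im,d=vision.get_image('wrist')
np.savez('pics/w8.npz',im=im,d=d,R=ci[1],t=ci[2])
save('w8c',cv2.resize(im[0:110,150:370],None,fx=3.6,fy=3.6,interpolation=cv2.INTER_CUBIC))
E
```

```text
t 13.55 p [ 0.5201 -0.2239  0.0586] F [ 0.3  -0.65 -3.99] T [-0.03  0.13 -0.04] w 0.01469596936537021
[[ 9.868e-01  1.621e-01  1.000e-04]
 [ 1.621e-01 -9.868e-01 -1.000e-04]
 [ 1.000e-04  1.000e-04 -1.000e+00]]
```

View pics/w8c.png

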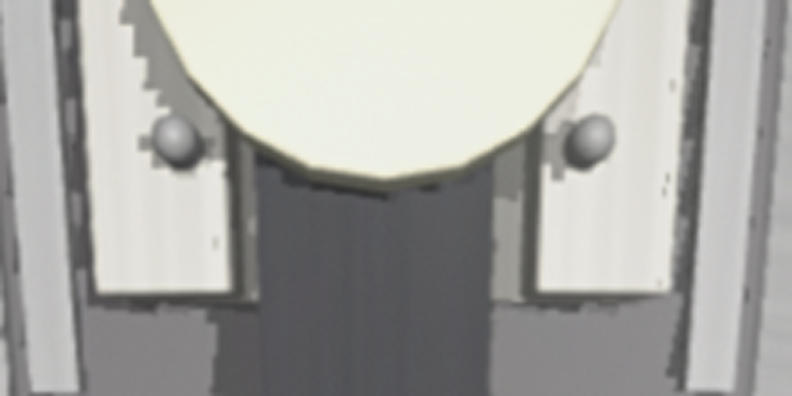

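The rear pins sit symmetrically about the disc (crop x 180 and 590, disc middle 387), so I'm lowering on.

Request:
{"fn": "jog_arm", "kwargs": {
  "plan": [
    [[0,0,0.02,0,0,0],[0,0,0.04,0,0,0],[0,0,0.04,0,0,0],[0,0,0.04,0,0,0],[0,0,0.05,0,0,0],[0,0,0.05,0,0,0],[0,0,0.05,0,0,0],[0,0,0.05,0,0,0],[0,0,0.03,0,0,0],[0,0,0,0,0,0]]
  ]
}}

```text
time_s: 14.6
position: [0.52, -0.2238, 0.0436]
tool_rot: [[0.987, 0.162, -0.0], [0.162, -0.987, 0.0], [-0.0, -0.0, -1.0]]
ft_force: [-0.3, -0.2, -2.3]
grip_width: 0.0149
```

```bash
python3 - <<'E'
from h import *
s=st()
ci=cam('wrist'); im,d=vision.get_image('wrist')
np.savez('pics/w9.npz',im=im,d=d,R=ci[1],t=ci[2])
save('w9c',cv2.resize(im[0:110,150:370],None,fx=3.6,fy=3.6,interpolation=cv2.INTER_CUBIC))
im,d=vision.get_image('side'); save('s9',cv2.resize(im[110:200,190:310],None,fx=6,fy=6,interpolation=cv2.INTER_CUBIC)); np.savez('pics/s9.npz',im=im,d=d)
E
```

```text
t 14.6 p [ 0.52   -0.2238  0.0436] F [-0.28 -0.23 -2.3 ] T [ 0.01  0.06 -0.06] w 0.014854297916045768
[[ 9.868e-01  1.622e-01 -3.000e-04]
 [ 1.622e-01 -9.868e-01  1.000e-04]
 [-2.000e-04 -2.000e-04 -1.000e+00]]
```

View pics/w9c.png

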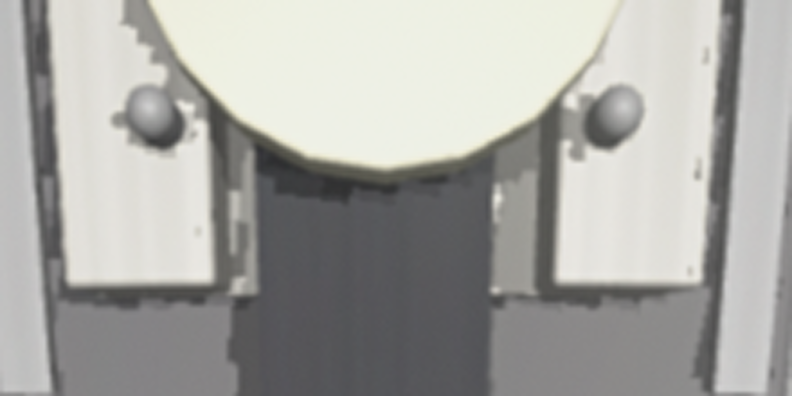

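View pics/s9.png

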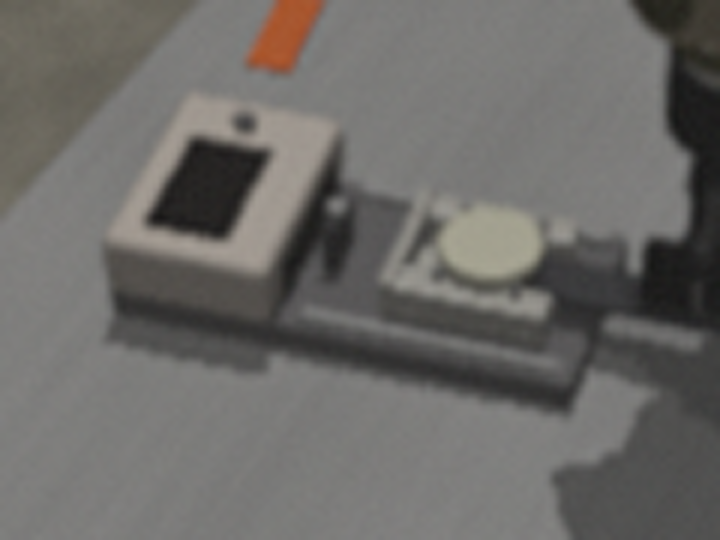

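```bash
python3 - <<'E'
from blade import *
z=np.load('pics/w9.npz'); im=z['im']; d=z['d'];ci=(vision.camera_info('wrist'),z['R'],z['t']); P=cloud('wrist',d,ci)
def fit(sl):
    q=P[sl].reshape(-1,3); q=q[abs(q[:,2]-np.median(q[:,2]))<.004]; c=q.mean(0); print(c.round(4),np.linalg.lstsq(np.c_[q[:,:2]-c[:2],np.ones(len(q))],q[:,2],rcond=None)[0].round(4))
fit(np.s_[2:25,215:300]); fit(np.s_[80:160,230:278]); fit(np.s_[40:75,172:205]); fit(np.s_[40:75,310:340])
E
```

```text
[ 0.6336 -0.2072  0.0545] [-0.017  -0.0045  0.0545]
[ 0.5892 -0.2129  0.0384] [0.0004 0.0006 0.0384]
[ 0.6131 -0.1783  0.0445] [-0.0001 -0.0111  0.0445]
[ 0.6233 -0.2407  0.0446] [0.002  0.0097 0.0446]
```

```bash
python3 - <<'E'
from meas import *
ex=np.array([.9869,.1616])
w=np.array([.7022,-.1959])
for nm,ci,pts in (('w3',B,np.array([(262,247),(262,238)])/3+[130,0]),('w2',A,np.array([(290,88),(290,68)])/3+[160,0])):
    for z in (.02,.052): print(nm,z,((toplane('wrist',pts,z,ci)[:,:2]-w)@ex).round(4))
z=np.load('pics/w3.npz'); P=cloud('wrist',z['d'],B)
sub=P[68:86,185:230].reshape(-1,3); m=(sub[:,2]>.03)&(sub[:,2]<.08); print(np.sort((sub[m][:,:2]-w)@ex)[:40:4].round(4), np.median(sub[m][:,2]))
E
```

```text
w3 0.02 [0.0336 0.0368]
w3 0.052 [0.0318 0.0347]
w2 0.02 [0.0335 0.041 ]
w2 0.052 [0.0266 0.0334]
[0.0328 0.0334 0.0336 0.0336 0.0337 0.0337 0.0337 0.0337 0.0338 0.0338] 0.05281716697609276
```

Request:
{"fn": "jog_arm", "kwargs": {
  "plan": [
    [[0.03,0,0,0,0,0],[0.06,0,0,0,0,0],[0.08,0,0,0,0,0],[0.08,0,0,0,0,0],[0.08,0,0,0,0,0],[0.06,0,0,0,0,0],[0.03,0,0,0,0,0],[0,0,0,0,0,0]]
  ]
}}

```text
time_s: 15.5
position: [0.5367, -0.2211, 0.0437]
tool_rot: [[0.987, 0.162, -0.0], [0.162, -0.987, 0.0], [-0.0, -0.0, -1.0]]
ft_force: [-0.1, 0.4, -1.8]
grip_width: 0.0147
```

Request:
{"fn": "jog_arm", "kwargs": {
  "plan": [
    [[0.03,0,0,0,0,0],[0.03,0,0,0,0,0],[0.03,0,0,0,0,0],[0.03,0,0,0,0,0],[0.03,0,0,0,0,0],[0.03,0,0,0,0,0],[0.03,0,0,0,0,0]]
  ]
}}

```text
time_s: 16.2
position: [0.5446, -0.2198, 0.0437]
tool_rot: [[0.987, 0.162, -0.001], [0.162, -0.987, 0.0], [-0.001, -0.0, -1.0]]
ft_force: [-3.3, -0.1, -1.7]
grip_width: 0.0142
```

```bash
python3 - <<'E'
from h import *
s=st(); F=np.array(s['ft_force']); print('push',-F[:2]@[.987,.162])
E
```

```text
t 16.2 p [ 0.5446 -0.2198  0.0437] F [-3.32 -0.05 -1.71] T [-0.06  0.52 -0.02] w 0.014212699559707696
[[ 9.868e-01  1.620e-01 -9.000e-04]
 [ 1.620e-01 -9.868e-01  2.000e-04]
 [-9.000e-04 -3.000e-04 -1.000e+00]]
push 3.2818847948512833
```

Request:
{"fn": "jog_arm", "kwargs": {
  "plan": [
    [[0.04,0,0,0,0,0],[0.05,0,0,0,0,0],[0.05,0,0,0,0,0],[0.05,0,0,0,0,0],[0.05,0,0,0,0,0],[0.05,0,0,0,0,0],[0.05,0,0,0,0,0],[0.05,0,0,0,0,0],[0.05,0,0,0,0,0],[0.04,0,0,0,0,0]]
  ]
}}

```text
time_s: 17.2
position: [0.564, -0.2166, 0.0437]
tool_rot: [[0.987, 0.162, -0.0], [0.162, -0.987, 0.0], [-0.0, -0.0, -1.0]]
ft_force: [-3.0, -0.5, -1.8]
grip_width: 0.0148
```

```bash
python3 - <<'E'
from h import *
s=st(); F=np.array(s['ft_force']); print('push',-F[:2]@[.987,.162])
ci=cam('wrist'); im,d=vision.get_image('wrist'); save('w10',im)
im,d=vision.get_image('side'); save('s10',cv2.resize(im[110:200,190:310],None,fx=6,fy=6,interpolation=cv2.INTER_CUBIC))
E
```

```text
t 17.2 p [ 0.564  -0.2166  0.0437] F [-2.97 -0.51 -1.79] T [-0.02  0.54  0.  ] w 0.01483243673054681
[[ 0.9868  0.1622 -0.    ]
 [ 0.1622 -0.9868  0.    ]
 [-0.     -0.     -1.    ]]
push 3.0152980501009905
```

View pics/w10.png

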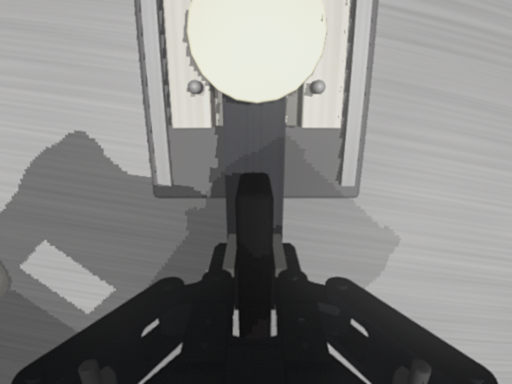

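View pics/s10.png

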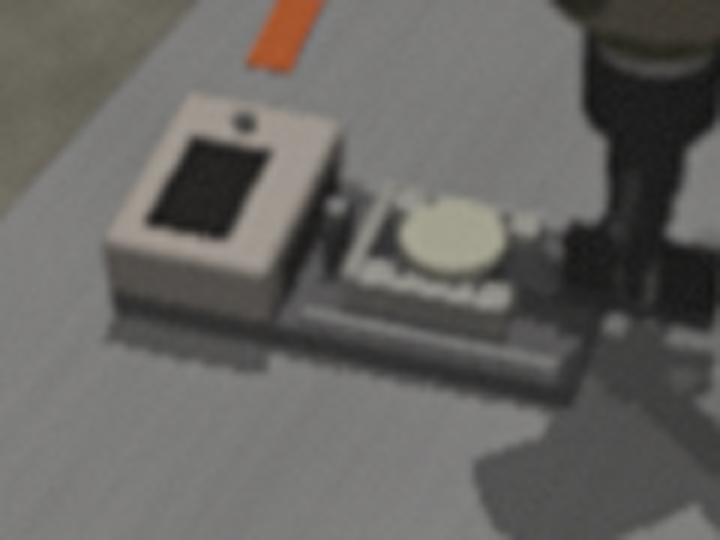

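Request:
{"fn": "jog_arm", "kwargs": {
  "plan": [
    [[0.02,0,0,0,0,0],[0.02,0,0,0,0,0],[0.02,0,0,0,0,0],[0.02,0,0,0,0,0],[0.02,0,0,0,0,0],[0.02,0,0,0,0,0]]
  ]
}}

```text
time_s: 17.9
position: [0.5686, -0.2159, 0.0437]
tool_rot: [[0.987, 0.162, -0.0], [0.162, -0.987, 0.0], [-0.0, -0.0, -1.0]]
ft_force: [-2.8, -0.1, -1.3]
grip_width: 0.0147
```

Request:
{"fn": "jog_arm", "kwargs": {
  "plan": [
    [[0.02,0,0,0,0,0],[0.02,0,0,0,0,0]]
  ]
}}

```text
time_s: 18.1
position: [0.5702, -0.2156, 0.0437]
tool_rot: [[0.987, 0.162, 0.0], [0.162, -0.987, -0.0], [0.0, 0.0, -1.0]]
ft_force: [-3.6, -0.4, -2.2]
grip_width: 0.0147
```

Request:
{"fn": "jog_arm", "kwargs": {
  "plan": [
    [[0.02,0,0,0,0,0],[0.02,0,0,0,0,0]]
  ]
}}

```text
time_s: 18.3
position: [0.5718, -0.2154, 0.0437]
tool_rot: [[0.987, 0.162, -0.0], [0.162, -0.987, -0.0], [-0.0, 0.0, -1.0]]
ft_force: [-3.0, 0.3, -2.4]
grip_width: 0.0148
```

Request:
{"fn": "jog_arm", "kwargs": {
  "plan": [
    [[0.01,0,0,0,0,0],[0.01,0,0,0,0,0]]
  ]
}}

```text
time_s: 18.5
position: [0.5726, -0.2152, 0.0437]
tool_rot: [[0.987, 0.162, 0.0], [0.162, -0.987, 0.0], [0.0, 0.0, -1.0]]
ft_force: [-3.3, 0.7, -1.3]
grip_width: 0.0149
```

Request:
{"fn": "jog_arm", "kwargs": {
  "plan": [
    [[0.01,0,0,0,0,0],[0.01,0,0,0,0,0]]
  ]
}}

```text
time_s: 18.7
position: [0.5733, -0.2151, 0.0437]
tool_rot: [[0.987, 0.162, -0.0], [0.162, -0.987, 0.0], [-0.0, -0.0, -1.0]]
ft_force: [-2.1, -0.5, -1.4]
grip_width: 0.0147
```

Request:
{"fn": "jog_arm", "kwargs": {
  "plan": [
    [[0.01,0,0,0,0,0]]
  ]
}}

```text
time_s: 18.8
position: [0.5737, -0.2151, 0.0437]
tool_rot: [[0.987, 0.162, -0.0], [0.162, -0.987, 0.0], [-0.0, -0.0, -1.0]]
ft_force: [-3.2, -0.1, -1.7]
grip_width: 0.0146
```

Request:
{"fn": "jog_arm", "kwargs": {
  "plan": [
    [[0.01,0,0,0,0,0]]
  ]
}}

```text
time_s: 18.9
position: [0.5741, -0.215, 0.0438]
tool_rot: [[0.987, 0.162, 0.0], [0.162, -0.987, -0.0], [0.0, 0.0, -1.0]]
ft_force: [-3.7, -0.4, -1.7]
grip_width: 0.0146
```

Request:
{"fn": "jog_arm", "kwargs": {
  "plan": [
    [[0.01,0,0,0,0,0]]
  ]
}}

```text
time_s: 19.0
position: [0.5745, -0.2149, 0.0437]
tool_rot: [[0.987, 0.162, -0.0], [0.162, -0.987, 0.0], [-0.0, -0.0, -1.0]]
ft_force: [-3.5, 0.2, -2.4]
grip_width: 0.0148
```

Request:
{"fn": "jog_arm", "kwargs": {
  "plan": [
    [[0.01,0,0,0,0,0]]
  ]
}}

```text
time_s: 19.1
position: [0.5749, -0.2149, 0.0437]
tool_rot: [[0.987, 0.162, 0.0], [0.162, -0.987, -0.0], [0.0, 0.0, -1.0]]
ft_force: [-2.4, -1.3, -1.6]
grip_width: 0.0146
```

Request:
{"fn": "jog_arm", "kwargs": {
  "plan": [
    [[0.01,0,0,0,0,0]]
  ]
}}

```text
time_s: 19.2
position: [0.5753, -0.2148, 0.0437]
tool_rot: [[0.987, 0.162, -0.0], [0.162, -0.987, 0.0], [-0.0, -0.0, -1.0]]
ft_force: [-2.6, 0.7, -1.7]
grip_width: 0.0145
```

Request:
{"fn": "jog_arm", "kwargs": {
  "plan": [
    [[0.01,0,0,0,0,0]]
  ]
}}

```text
time_s: 19.3
position: [0.5755, -0.2147, 0.0437]
tool_rot: [[0.987, 0.162, -0.001], [0.162, -0.987, 0.0], [-0.001, -0.0, -1.0]]
ft_force: [-5.6, -0.3, -0.8]
grip_width: 0.015
```

Request:
{"fn": "jog_arm", "kwargs": {
  "plan": [
    [[0,0,0,0,0,0]]
  ]
}}

```text
time_s: 19.4
position: [0.5755, -0.2147, 0.0437]
tool_rot: [[0.987, 0.162, -0.001], [0.162, -0.987, 0.0], [-0.0, -0.0, -1.0]]
ft_force: [-3.6, -0.2, -1.3]
grip_width: 0.0147
```

Request:
{"fn": "jog_arm", "kwargs": {
  "plan": [
    [[0.005,0,0,0,0,0]]
  ]
}}

```text
time_s: 19.5
position: [0.5755, -0.2148, 0.0437]
tool_rot: [[0.987, 0.162, -0.001], [0.162, -0.987, 0.0], [-0.001, -0.0, -1.0]]
ft_force: [-6.5, -1.5, -1.2]
grip_width: 0.0148
```

Request:
{"fn": "jog_arm", "kwargs": {
  "plan": [
    [[0.005,0,0,0,0,0],[0,0,0,0,0,0]]
  ]
}}

```text
time_s: 19.7
position: [0.5755, -0.2147, 0.0437]
tool_rot: [[0.987, 0.162, -0.001], [0.162, -0.987, 0.0], [-0.001, -0.0, -1.0]]
ft_force: [-7.0, 0.1, -0.8]
grip_width: 0.015
```

Request:
{"fn": "jog_arm", "kwargs": {
  "plan": [
    [[0,0,0,0,0,0]]
  ]
}}

```text
time_s: 19.8
position: [0.5755, -0.2147, 0.0437]
tool_rot: [[0.987, 0.162, -0.001], [0.162, -0.987, 0.0], [-0.001, -0.0, -1.0]]
ft_force: [-7.5, -0.6, 0.4]
grip_width: 0.0148
```

Request:
{"fn": "jog_arm", "kwargs": {
  "plan": [
    [[0.005,0,0,0,0,0],[0,0,0,0,0,0]]
  ]
}}

```text
time_s: 20.0
position: [0.5755, -0.2147, 0.0437]
tool_rot: [[0.987, 0.162, -0.002], [0.162, -0.987, 0.0], [-0.002, -0.0, -1.0]]
ft_force: [-8.1, -1.1, 0.7]
grip_width: 0.0147
```

Request:
{"fn": "jog_arm", "kwargs": {
  "plan": [
    [[0.003,0,0,0,0,0],[0,0,0,0,0,0]]
  ]
}}

```text
time_s: 20.2
position: [0.5755, -0.2147, 0.0437]
tool_rot: [[0.987, 0.162, -0.002], [0.162, -0.987, 0.0], [-0.002, -0.001, -1.0]]
ft_force: [-8.0, -0.9, 1.6]
grip_width: 0.0148
```

Request:
{"fn": "jog_arm", "kwargs": {
  "plan": [
    [[0.006,0,0,0,0,0],[0,0,0,0,0,0],[0,0,0,0,0,0]]
  ]
}}

```text
time_s: 20.5
position: [0.5755, -0.2147, 0.0437]
tool_rot: [[0.987, 0.162, -0.003], [0.162, -0.987, 0.0], [-0.003, -0.001, -1.0]]
ft_force: [-10.7, -1.9, 0.7]
grip_width: 0.0147
```

Request:
{"fn": "jog_arm", "kwargs": {
  "plan": [
    [[0,0,0,0,0,0],[0,0,0,0,0,0],[0,0,0,0,0,0],[0,0,0,0,0,0],[0,0,0,0,0,0]]
  ]
}}

```text
time_s: 21.0
position: [0.5755, -0.2147, 0.0437]
tool_rot: [[0.987, 0.162, -0.003], [0.162, -0.987, 0.0], [-0.002, -0.001, -1.0]]
ft_force: [-10.2, -1.0, 0.1]
grip_width: 0.0148
```

Request:
{"fn": "jog_arm", "kwargs": {
  "plan": [
    [[0,0,0,0,0,0],[0,0,0,0,0,0],[0,0,0,0,0,0],[0,0,0,0,0,0],[0,0,0,0,0,0]]
  ]
}}

```text
time_s: 21.5
position: [0.5755, -0.2147, 0.0437]
tool_rot: [[0.987, 0.162, -0.003], [0.162, -0.987, 0.0], [-0.002, -0.001, -1.0]]
ft_force: [-10.6, -1.7, 0.3]
grip_width: 0.0146
```

```bash
python3 - <<'E'
from h import *
s=st(); F=np.array(s['ft_force']); print('push',-F[:2]@[.987,.162])
ci=cam('wrist'); im,d=vision.get_image('wrist'); save('w11',im); np.savez('pics/w11.npz',im=im,d=d,R=ci[1],t=ci[2])
im,d=vision.get_image('side'); save('s11',cv2.resize(im[110:200,190:310],None,fx=6,fy=6,interpolation=cv2.INTER_CUBIC))
E
```

```text
t 21.5 p [ 0.5755 -0.2147  0.0437] F [-10.58  -1.75   0.26] T [-0.18  1.36  0.01] w 0.014596641481899155
[[ 9.868e-01  1.619e-01 -2.500e-03]
 [ 1.619e-01 -9.868e-01  3.000e-04]
 [-2.500e-03 -7.000e-04 -1.000e+00]]
push 10.724420439004302
```

View pics/w11.png

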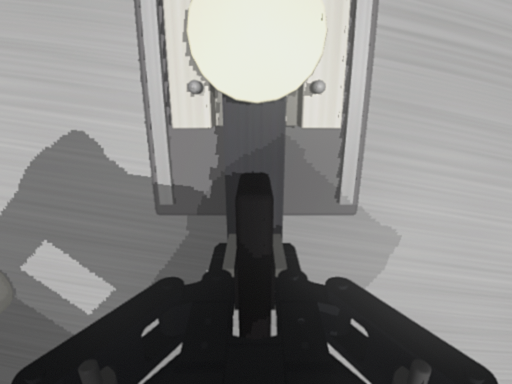

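View pics/s11.png

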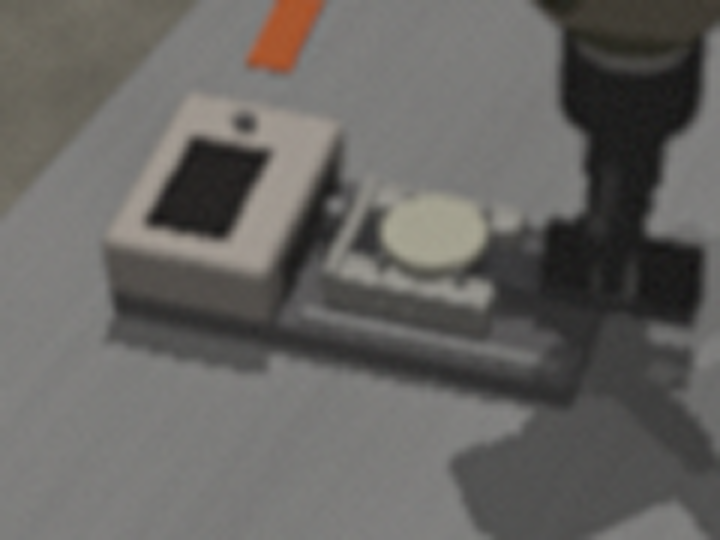

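The pressing has held at about 10.5 N for over a second, with the carriage stopped at the felt position. Now I'm drawing the blade out.

Request:
{"fn": "jog_arm", "kwargs": {
  "plan": [
    [[-0.03,0,0,0,0,0],[-0.05,0,0,0,0,0],[-0.1,0,0,0,0,0],[-0.2,0,0,0,0,0],[-0.3,0,0,0,0,0],[-0.4,0,0,0,0,0],[-0.5,0,0,0,0,0],[-0.5,0,0,0,0,0],[-0.5,0,0,0,0,0],[-0.5,0,0,0,0,0]]
  ]
}}

```text
time_s: 22.6
position: [0.454, -0.2347, 0.0439]
tool_rot: [[0.987, 0.162, 0.001], [0.162, -0.987, -0.0], [0.0, 0.0, -1.0]]
ft_force: [0.7, 0.1, -2.8]
grip_width: 0.0147
```

Request:
{"fn": "jog_arm", "kwargs": {
  "plan": [
    [[-0.5,0,0,0,0,0],[-0.4,0,0,0,0,0],[-0.3,0,0,0,0,0],[-0.2,0,0,0,0,0],[-0.1,0,0,0,0,0],[-0.02,0,0,0,0,0],[0,0,0,0,0,0]]
  ]
}}

```text
time_s: 23.3
position: [0.3954, -0.2445, 0.0438]
tool_rot: [[0.987, 0.162, 0.0], [0.162, -0.987, -0.0], [0.0, 0.0, -1.0]]
ft_force: [0.3, -0.7, -2.0]
grip_width: 0.0151
```

```bash
python3 - <<'E'
from h import *
s=st()
ci=cam('wrist'); im,d=vision.get_image('wrist'); save('w12',im); np.savez('pics/w12.npz',im=im,d=d,R=ci[1],t=ci[2])
im,d=vision.get_image('top'); save('t12',cv2.resize(im[100:280,200:400],None,fx=4,fy=4,interpolation=cv2.INTER_CUBIC)[:600])
im,d=vision.get_image('side'); save('s12',cv2.resize(im[110:230,190:350],None,fx=5,fy=5,interpolation=cv2.INTER_CUBIC))
E
```

```text
t 23.3 p [ 0.3954 -0.2445  0.0438] F [ 0.3  -0.69 -2.05] T [0.02 0.06 0.04] w 0.015064589684146043
[[ 9.868e-01  1.621e-01  4.000e-04]
 [ 1.621e-01 -9.868e-01 -3.000e-04]
 [ 4.000e-04  4.000e-04 -1.000e+00]]
```

View pics/w12.png

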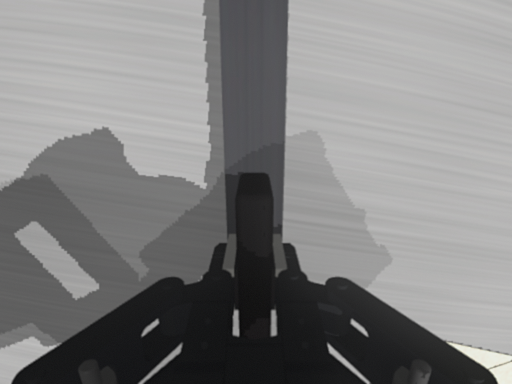

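View pics/s12.png

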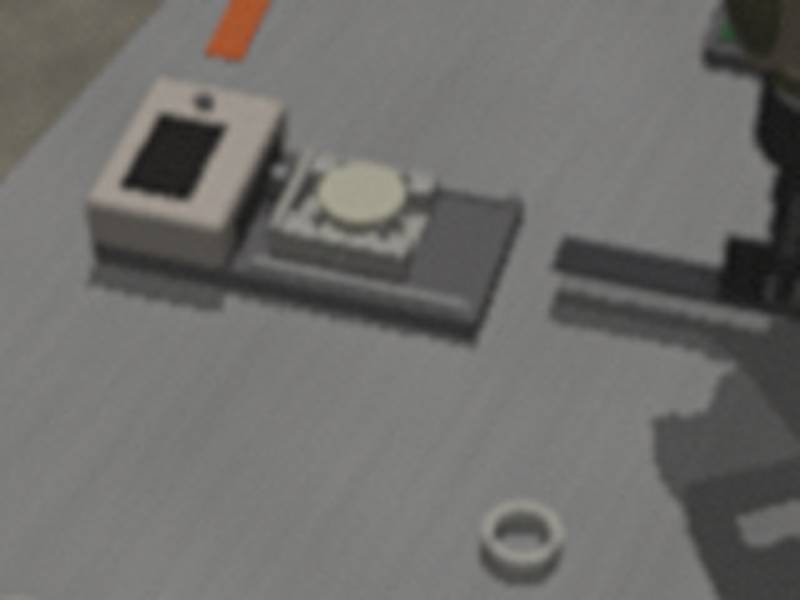

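View pics/t12.png

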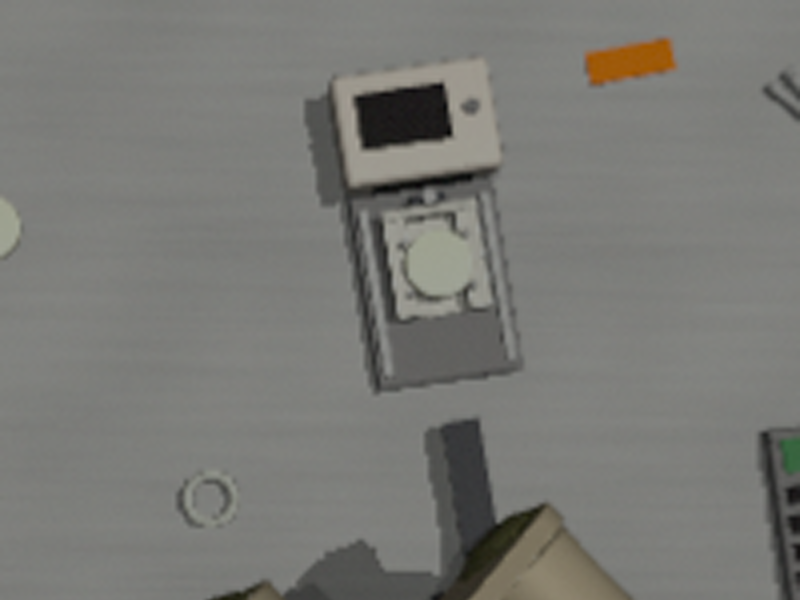

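The blade is out and its nose is clear of the base plate by about 35 mm (side crop, nose at (560,255)). The disc sits between the pins with the carriage against the stop. Next I lower the lifter to the bench.

Request:
{"fn": "jog_arm", "kwargs": {
  "plan": [
    [[0,0,0.05,0,0,0],[0,0,0.1,0,0,0],[0,0,0.15,0,0,0],[0,0,0.15,0,0,0],[0,0,0.15,0,0,0],[0,0,0.12,0,0,0],[0,0,0.08,0,0,0],[0,0,0.04,0,0,0],[0,0,0.01,0,0,0],[0,0,0,0,0,0]]
  ]
}}

```text
time_s: 24.45
position: [0.3951, -0.2445, 0.0098]
tool_rot: [[0.987, 0.162, 0.0], [0.162, -0.987, -0.0], [0.0, 0.0, -1.0]]
ft_force: [0.9, -0.6, -2.4]
grip_width: 0.0149
```

Request:
{"fn": "jog_arm", "kwargs": {
  "plan": [
    [[0,0,0.01,0,0,0],[0,0,0,0,0,0]]
  ]
}}

```text
time_s: 24.65
position: [0.3951, -0.2445, 0.0096]
tool_rot: [[0.987, 0.162, 0.0], [0.162, -0.987, -0.0], [0.0, 0.0, -1.0]]
ft_force: [-0.7, 0.2, 2.5]
grip_width: 0.0148
```

Request:
{"fn": "jog_arm", "kwargs": {
  "plan": [
    [[0,0,0.01,0,0,0],[0,0,0,0,0,0]]
  ]
}}

```text
time_s: 24.85
position: [0.3952, -0.2445, 0.0096]
tool_rot: [[0.987, 0.162, 0.001], [0.162, -0.987, -0.001], [0.0, 0.001, -1.0]]
ft_force: [-1.2, 1.9, 7.4]
grip_width: 0.0148
```

Request:
{"fn": "jog_arm", "kwargs": {
  "plan": [
    [[0,0,0,0,0,0],[0,0,0,0,0,0],[0,0,0,0,0,0]]
  ],
  "squeeze": 20
}}

```text
time_s: 25.15
position: [0.3952, -0.2445, 0.0096]
tool_rot: [[0.987, 0.162, 0.001], [0.162, -0.987, -0.001], [0.0, 0.001, -1.0]]
ft_force: [-2.2, 1.5, 7.3]
grip_width: 0.0146
```

Request:
{"fn": "jog_arm", "kwargs": {
  "plan": [
    [[0,0,0,0,0,0],[0,0,0,0,0,0],[0,0,0,0,0,0],[0,0,0,0,0,0],[0,0,0,0,0,0],[0,0,0,0,0,0],[0,0,0,0,0,0],[0,0,0,0,0,0]]
  ],
  "grip": 1
}}

```text
time_s: 25.95
position: [0.395, -0.2444, 0.0089]
tool_rot: [[0.987, 0.162, -0.0], [0.162, -0.987, 0.0], [-0.0, -0.0, -1.0]]
ft_force: [0.1, -0.5, 0.6]
grip_width: 0.0854
```

Opened. Now I raise the arm straight up and check.

Request:
{"fn": "jog_arm", "kwargs": {
  "plan": [
    [[0,0,-0.2,0,0,0],[0,0,-0.5,0,0,0],[0,0,-0.8,0,0,0],[0,0,-0.8,0,0,0],[0,0,-0.8,0,0,0],[0,0,-0.8,0,0,0],[0,0,-0.6,0,0,0],[0,0,-0.3,0,0,0],[0,0,0,0,0,0],[0,0,0,0,0,0]]
  ]
}}

```text
time_s: 26.95
position: [0.3948, -0.2441, 0.2007]
tool_rot: [[0.987, 0.162, -0.0], [0.162, -0.987, 0.0], [-0.0, -0.0, -1.0]]
ft_force: [0.1, -0.7, 0.1]
grip_width: 0.0854
```

```bash
python3 - <<'E'
from h import *
s=st()
ci=cam('wrist'); im,d=vision.get_image('wrist'); save('w13',im); np.savez('pics/w13.npz',im=im,d=d,R=ci[1],t=ci[2])
P=cloud('wrist',d,ci); print(P[40,255],P[100,255])
im,d=vision.get_image('side'); save('s13',cv2.resize(im[110:230,190:350],None,fx=5,fy=5,interpolation=cv2.INTER_CUBIC))
im,d=vision.get_image('top'); save('t13',im)
E
```

```text
t 26.95 p [ 0.3948 -0.2441  0.2007] F [ 0.05 -0.69  0.06] T [-0.   -0.05 -0.01] w 0.08537110912760354
[[ 9.868e-01  1.621e-01 -2.000e-04]
 [ 1.621e-01 -9.868e-01  2.000e-04]
 [-2.000e-04 -3.000e-04 -1.000e+00]]
[ 0.53618141 -0.2227225   0.00362196] [ 0.47382418 -0.23294539  0.00483505]
```

View pics/w13.png

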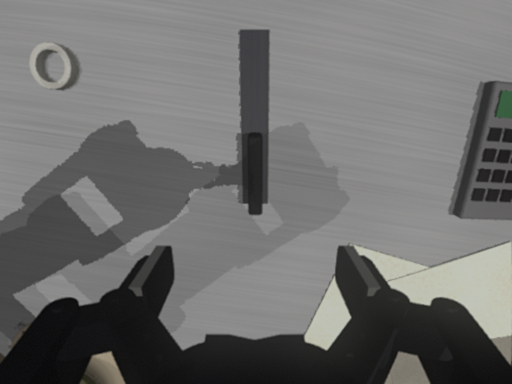

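View pics/s13.png

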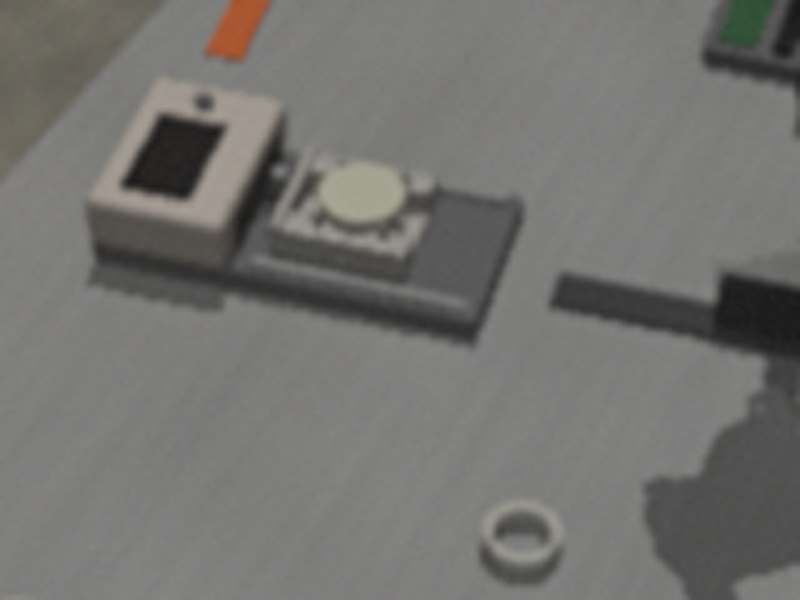

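View pics/t13.png

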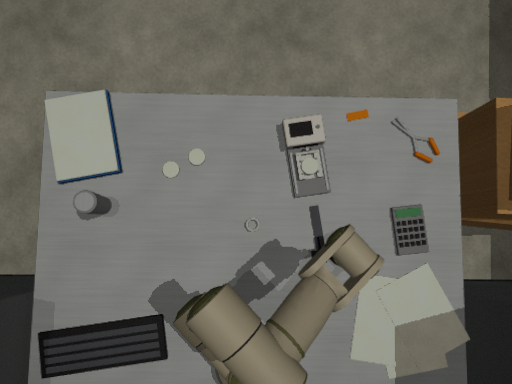

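The lifter lies flat on the bench (blade from (254,30) to the handle's end at (254,212)), clear of the reader. I'll take one close look at the nest and stop with the wrist camera.

Request:
{"fn": "jog_arm", "kwargs": {
  "plan": [
    [[0.3,0,-0.3,0,0,0],[0.6,0,-0.3,0,0,0],[0.8,0,0,0,0,0],[0.8,0,0,0,0,0],[0.8,0,0,0,0,0],[0.8,0,0,0,0,0],[0.5,0,0,0,0,0],[0.3,0,0,0,0,0],[0,0,0,0,0,0],[0,0,0,0,0,0]]
  ]
}}

```text
time_s: 28.1
position: [0.588, -0.2126, 0.2241]
tool_rot: [[0.987, 0.162, -0.001], [0.162, -0.987, 0.001], [-0.001, -0.001, -1.0]]
ft_force: [-0.4, 0.1, 0.4]
grip_width: 0.0855
```

```bash
python3 - <<'E'
from h import *
s=st()
ci=cam('wrist'); im,d=vision.get_image('wrist'); np.savez('pics/w14.npz',im=im,d=d,R=ci[1],t=ci[2])
save('w14',cv2.resize(im[0:150,150:350],None,fx=4,fy=4,interpolation=cv2.INTER_CUBIC))
P=cloud('wrist',d,ci); g=im.astype(int).sum(2)
cs=spotter.trace('wrist','disc')
for r in cs:
    m=r['pixels'].copy(); m&=(P[...,2]>.049)&(P[...,2]<.06); q=P[m]; 
    if len(q)>50: c=q.mean(0); print(r['score'],r['rect'],c.round(4),np.linalg.lstsq(np.c_[q[:,:2]-c[:2],np.ones(len(q))],q[:,2],rcond=None)[0].round(4))
E
```

```text
t 28.1 p [ 0.588  -0.2126  0.2241] F [-0.41  0.13  0.41] T [-0.05  0.01  0.  ] w 0.08549339428874228
[[ 9.868e-01  1.622e-01 -1.400e-03]
 [ 1.622e-01 -9.868e-01  6.000e-04]
 [-1.300e-03 -9.000e-04 -1.000e+00]]
0.91 [230.0, 52.5, 287.2, 115.6] [ 0.6835 -0.1988  0.0545] [ 0.0033 -0.0003  0.0545]
```

View pics/w14.png

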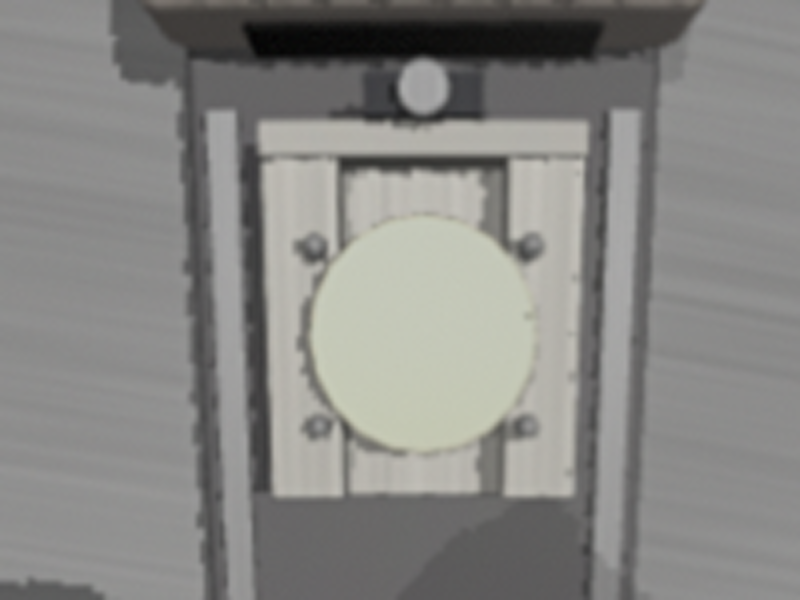

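```bash
python3 - <<'E'
from h import *
print(close_job()); s=st()
E
```

```text
the job is handed in; nothing more can be done
None
the job is handed in; nothing more can be done
```

I did the whole job and handed it in at about 28 s of the 72 s allowed. No verdict was reported.

**What I did:** I gripped the lifter by its handle and carried it level with the disc on the blade. I then lowered the disc between the four pins until the weight came off the blade. With the nose against the end wall I slid the carriage forward (about 3 N) until it stopped against a rigid resistance, about 34 mm of travel. I pressed there at about 10.5 N for a full second. Then I drew the blade out, laid the lifter on the bench and moved the arm clear.

**Last checks:**
- **Disc:** in the final close-up its centre is within about 0.5 mm of where I compute the nest to be. It is level to about 0.003 rad, with its top 10 mm above the rails. All four pins show round it.
- **Carriage:** the end wall appears to touch the stop block. The felt stop was within 1 mm of what I had estimated from the pictures (33.5 mm).
- **Lifter:** it lies flat on the bench, with its nose about 35 mm clear of the reader.
- **Bystanders:** the mug, calculator and tape look unmoved in the top view, but I did not measure them.

**Disagreements:**
- A few automatic circle and slope fits failed because bright rails or background got into the mask. I refitted those disc positions from hand-picked edge points.
- While the disc was on the blade, my estimates of its sideways offset varied by about 1 mm, well inside the pins' 3 mm play.

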